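Change the label roll and load the dishes at the labelling station

ROBOT

A 6-joint arm with a two-finger parallel gripper is mounted at the origin on the work surface. World frame = base frame: x ahead of the robot, y to its left, z up, the work surface at z = 0. Lengths are in mm, angles in rad, forces in N, time in s.
With the tool pointing down it reaches from about 275 to 725 mm from the base axis. Payload 5.6 kg.
Tool frame: the origin (TCP) lies at the very end of the fingers, on their centre line; the grasp point (between the pads) lies 19 mm behind it; z points along the fingers, y is the line along which they close (so a half turn about z gives the same grasp; the last joint's range is limited). The gripper opens to 85 mm and grips with 20 to 120 N. Pads are 22 mm wide; open, the fingers measure 114 mm over their backs; the gripper's body (76 mm by 85 mm) begins 54 mm behind the grasp point. The pads swing forward as they close: fully open they stand 13 mm farther back than shut.
Start: joints at [1.389, 0.255, 0.108, 0, -1.424, -0.285], TCP at [247.49, 491.163, 231.283] pointing down, gripper open.
Joint ranges: [-2.95, 2.95], [-1.21, 1.97], [-1.09, 1.5], [-2.87, 1.71], [-2.94, -0.07], [-3.05, 3.05]. Speed limits (rad/s): [2.57, 2.57, 3.14, 3.14, 3.14, 3.14].

INTERFACE

Orientations are given as [roll, pitch, yaw] about the fixed x, y, z axes, in that order (R = Rz(yaw) Ry(pitch) Rx(roll)).
In Python, from rig import read_state, snapshot, job_done gives the robot as it stands. The module is installed in compiled form; this text tells all that it offers.
- The arm moves only by the tool jog_arm, never from a script. Its argument "plan" is a list of rows, each an object of numbers: "hand": the opening, from -1 (shut) to 1 (fully open); "tx", "ty", "tz": the shift along the tool's x, y, z in units of 800 mm (1.0 is 800 mm); "wx", "wy", "wz": the turn, a rotation vector about the tool's x, y, z in units of pi/2 rad (1.0 is pi/2 rad). A call has 1 to 12 rows; each row is the pose to reach, as a shift and turn from the pose commanded when the call began, along the tool's axes at that moment; what a row does not reach only later rows make up. A row lasts 1/10 s, in which the tool goes at most 50 mm and 8.59 degrees, less where a joint would pass 70% of its speed; a pose out of reach is approached as far as the arm can. A call with a number of a shift or a turn outside -1 to 1 is refused whole. A call with a gripper value outside its range is refused whole. The fingers move at their own pace and stop on an object; the grip force is fixed at half the most. Time passes only in rows, so rows that repeat a pose let the fingers close. It gives the time, the measured TCP pose, the force, the opening and the grip force at its end, in the units of the state.
- read_state(): the state, without advancing time (a new reading comes with each control period).
- snapshot(name): name is "side" or "top" or "wrist"; returns a dict with "pixels" (384x512x3 uint8, red, green, blue), "intrinsics" (3x3 intrinsics, pixels), "T" (4x4, takes a point from camera to world coordinates); the wrist camera has in their place "tool_from_camera" (4x4, takes a point from camera to tool coordinates, whose origin is the TCP and whose axes are the flange's). Camera axes: x right, y up, looking along -z (the intrinsics and any distortion apply to the point x, -y, -z); pixel columns grow to the right and rows downward; lengths in mm; the calibration is good to about 2 mm. A picture is of the moment at which its call begins: read the wrist's pose just before it. There is no depth.
- job_done(): hands the job in; it is judged then, once.
The state is a dict: "time": time; "joint_pos": joint angles; "dq": joint speeds; "joint_torque": joint torques, N m; "ee_pos": TCP position; "tool_rot": TCP orientation; "force": force on the tool from outside, world axes, zero at the start; "moment": the same for the moment, N m; "width": opening from 0.0 (shut) to 1.0 (fully open); "finger_force": force on a finger pad.
Only numpy, scipy, OpenCV 4.12 (cv2) and the standard library are available. Lean on these libraries where they do the work, as an engineer would, in place of code of your own. Each camera call takes 0.05 s, during which the arm holds its last target. There are 200 camera calls.

TASK

Change the label roll and load the dish labelling station: unclip the yellow spring clamp from the spindle and lay it aside on the bench, put the empty cardboard core in the blue waste bin, slide the fresh label roll all the way down onto the spindle, then clip the clamp back level onto the pin just above the roll (resting on it or at most a few millimetres higher). Also set every culture dish that is there on the stage plate, lid up and flat, one to a place, between that place's four stops. Leave the bottles, tube rack, beaker and marker where they stand.

Things in the scene. Friction and masses are not known exactly. Their poses are not given: they have to be found in the camera images.
- spindle: Fixed label spindle: blue base plate 8 mm thick (x -55 to +95 mm, y +-55 mm) with an upright steel pin of 10 mm diameter, straight up to 68 mm, tapering to its tip at 74 mm above the bench. A low aluminium peel bar, 39 mm high, stands across the plate 77 to 89 mm from the pin on the +x side. Origin: on the bench under the pin's axis.
- spindle_seat (a point): Point on the pin's axis at the top of the base plate (8 mm above the bench), where the underside of a fully seated roll lies; z up. Its top, and the underside of a clamp resting on it, are then 36 mm above this point.
- core: Empty cardboard core on the spindle at the start: tube of 30 mm outer diameter, 16 mm bore, 36 mm high, 20 g. Origin: centre of its underside, z along its axis.
- roll: Fresh label roll, white paper with a red band around it: 60 mm outer diameter, 16 mm bore, 36 mm high, 90 g; it stands on the bench with its bore upright. Origin: centre of its underside, z along its axis.
- clamp: Yellow clamp like a clothes peg, at first clipped on the pin over the core; 20 mm high (rivet 1.5 mm more), 60 g. Origin: underside, on the hinge; z up along the hinge, x to the jaws. Jaws reach x = 41 mm, handles -60 mm. Empty, the handles rest in a V, 50 mm wide outside at x = -40; squeezing them (5 N) opens the jaws to a hard stop: handles parallel, 24 mm wide, jaw tips 24 mm apart.
- clamp_jaw (a point): Middle of the jaw pocket, 30 mm from the hinge, 10 mm above the underside: the pin's axis lies here when clipped. A tooth on each jaw closes the pocket in front (from 36 mm), a fixed nose behind (up to 23 mm). With the jaws fully open the pin passes between the teeth, or the clamp is lowered over the pin from above. Axes as clamp.
- clamp_a (a joint): Swing of one of the clamp's arms (the other mirrors it): 0 shut and empty, 0.06 rad shut on the pin, 0.32 rad fully squeezed open. Squeeze the handles along the clamp's y axis, best 40 mm behind the hinge (x = -40 mm), where they are 45 mm wide when shut on the pin.
- stage: Fixed aluminium stage plate, 100 (x) x 332 (y) x 12 mm. Five places in a row along y, 62 mm apart, each a white disc with four blue stop pins (5 mm diameter, 6 mm high) at 12 mm either side in x and 21 mm either side in y of its centre: a dish between them has about 2 mm play in y, 4.7 mm in x. The x sides are free for fingers. Origin: on the bench under its centre.
- stage_p0 (a point): Centre of place 0 on the stage plate, on its top face (12 mm above the bench); axes as stage.
- stage_p1 (a point): Centre of place 1 on the stage plate, on its top face (12 mm above the bench); axes as stage.
- stage_p2 (a point): Centre of place 2 on the stage plate, on its top face (12 mm above the bench); axes as stage.
- stage_p3 (a point): Centre of place 3 on the stage plate, on its top face (12 mm above the bench); axes as stage.
- stage_p4 (a point): Centre of place 4 on the stage plate, on its top face (12 mm above the bench); axes as stage.
- dish0: Lidded clear culture dish with red medium, 40 mm diameter, 14 mm high, 30 g, standing on the bench. Origin: centre of its underside, z up through the lid. May be absent (None).
- dish1: Lidded clear culture dish with orange medium, 40 mm diameter, 14 mm high, 30 g, standing on the bench. Origin: centre of its underside, z up through the lid. May be absent (None).
- dish2: Lidded clear culture dish with green medium, 40 mm diameter, 14 mm high, 30 g, standing on the bench. Origin: centre of its underside, z up through the lid. May be absent (None).
- dish3: Lidded clear culture dish with purple medium, 40 mm diameter, 14 mm high, 30 g, standing on the bench. Origin: centre of its underside, z up through the lid. May be absent (None).
- dish4: Lidded clear culture dish with blue medium, 40 mm diameter, 14 mm high, 30 g, standing on the bench. Origin: centre of its underside, z up through the lid. May be absent (None).
- bin: Blue open waste bin fixed to the bench, 120 x 120 mm, 70 mm high, walls and floor 4 mm. Origin: on the bench under its centre.
- bottle_white: Bystander: white bottle, white cap, 36 mm diameter, 75 mm high. Origin: underside.
- bottle_green: Bystander: white bottle, green cap, 36 mm diameter, 70 mm high. Origin: underside.
- tube_rack: Bystander: white rack 60 x 150 mm with tubes with red and yellow caps, 90 mm high in all. Origin: centre of the underside.
- beaker: Bystander: glass beaker, 68 mm diameter, 85 mm high. Origin: centre of the underside.
- marker: Bystander: white marker pen with a black cap, 135 mm long, 14 mm thick, lying on the bench. Origin: underside, near its middle; x along it.
Not all that is in view belongs to the job. What is shaped like the dish3 but turquoise is not meant.

How it is judged (in metres and radians):
On the way, in this order (a step that is already met when the one before it is completed fails the run):
1. the clamp is off the spindle, laid aside on the bench and released (horizontal distance between clamp_jaw and spindle_seat above 0.06 m and height (world z) of clamp below 0.025 m and contact force between the fingers and clamp below 0.1 N), for 0.2 s.
2. the empty core lies in the waste bin (x of core in the frame of bin between -0.06 and 0.06 m and y of core in the frame of bin between -0.06 and 0.06 m and z of core in the frame of bin below 0.06 m and linear speed of core below 0.05 m/s), for 0.2 s.
3. the label roll is fully down on the spindle (horizontal distance between roll and spindle_seat below 0.005 m and z of roll in the frame of spindle_seat between -0.003 and 0.003 m and angle between roll's own z axis and vertical below 0.1 rad), for 0.2 s.
4. the clamp is clipped on the pin just above the roll and released (horizontal distance between clamp_jaw and spindle_seat below 0.005 m and z of clamp in the frame of spindle_seat between 0.033 and 0.046 m and angle between clamp's own z axis and vertical below 0.2 rad and contact force between clamp and spindle above 1 N and value of joint clamp_a below 0.12 rad and contact force between the fingers and clamp below 0.1 N), for 0.3 s.
At the end, for the whole second after the job is handed in: Core in the bin; roll seated within 3 mm, 5 mm of the axis; released clamp grips the pin (over 1 N) within 5 mm of its pocket middle, level, underside -3 to +10 mm from the seated roll's top; each dish flat, lid up, at rest, within 6 mm of a place's centre (all of step 2 and all of step 3 and all of step 4 and (horizontal distance between dish0 and stage_p0 below 0.006 m or horizontal distance between dish0 and stage_p1 below 0.006 m or horizontal distance between dish0 and stage_p2 below 0.006 m or horizontal distance between dish0 and stage_p3 below 0.006 m or horizontal distance between dish0 and stage_p4 below 0.006 m) and z of dish0 in the frame of stage between 0.0095 and 0.0145 m and angle between each of dish0, dish1, dish2, dish3, dish4's own z axis and vertical below 0.08 rad and linear speed of each of dish0, dish1, dish2, dish3, dish4 below 0.02 m/s and (horizontal distance between dish1 and stage_p0 below 0.006 m or horizontal distance between dish1 and stage_p1 below 0.006 m or horizontal distance between dish1 and stage_p2 below 0.006 m or horizontal distance between dish1 and stage_p3 below 0.006 m or horizontal distance between dish1 and stage_p4 below 0.006 m) and z of dish1 in the frame of stage between 0.0095 and 0.0145 m and (horizontal distance between dish2 and stage_p0 below 0.006 m or horizontal distance between dish2 and stage_p1 below 0.006 m or horizontal distance between dish2 and stage_p2 below 0.006 m or horizontal distance between dish2 and stage_p3 below 0.006 m or horizontal distance between dish2 and stage_p4 below 0.006 m) and z of dish2 in the frame of stage between 0.0095 and 0.0145 m and (horizontal distance between dish3 and stage_p0 below 0.006 m or horizontal distance between dish3 and stage_p1 below 0.006 m or horizontal distance between dish3 and stage_p2 below 0.006 m or horizontal distance between dish3 and stage_p3 below 0.006 m or horizontal distance between dish3 and stage_p4 below 0.006 m) and z of dish3 in the frame of stage between 0.0095 and 0.0145 m and (horizontal distance between dish4 and stage_p0 below 0.006 m or horizontal distance between dish4 and stage_p1 below 0.006 m or horizontal distance between dish4 and stage_p2 below 0.006 m or horizontal distance between dish4 and stage_p3 below 0.006 m or horizontal distance between dish4 and stage_p4 below 0.006 m) and z of dish4 in the frame of stage between 0.0095 and 0.0145 m); the robot touches nothing.
It fails at once if a bystander (bottle, tube rack, beaker, marker) is moved more than 30 mm (distance of any of bottle_white, bottle_green, tube_rack, beaker, marker from where it was at the start of the episode above 0.03 m).
Of dish0, dish1, dish2, dish3, dish4 only 3 to 5 are there at a start; the rules pass over those that are not, and their reading is None.
At some moment in a run one of dish0, dish1, dish2, dish3, dish4 may be knocked a few centimetres aside while the robot is not near it.
It also fails if it takes over 208 s, if anything falls off the work surface, if the arm or the gripper's body presses on something with over 40 N, if the wrist force passes 120 N, or if a joint passes its speed limit or range.

## Working session

There is one attempt and no reset: what is moved stays moved. The work goes in short steps, Python scripts to look and compute and a tool call to move; the robot and the scene stay as the last step left them, time stands still between calls to the robot, and variables do not carry over. Pictures are saved under pics/ and viewed, at most 14 in all, crops included, and the job is handed in when it is done.

Besides the shell and the picture viewer there is one more tool, called after ">>>" by a JSON object that holds its "op" and its "data". jog_arm: Moves the arm, as the interface text tells. Its arguments: {"type":"object","properties":{"plan":{"type":"array","items":{"type":"object","properties":{"hand":{"type":"number"},"tx":{"type":"number"},"ty":{"type":"number"},"tz":{"type":"number"},"wx":{"type":"number"},"wy":{"type":"number"},"wz":{"type":"number"}}}}},"required":["plan"]}

```bash
mkdir -p pics; cat > h.py <<'E'
import numpy as np, cv2
from rig import read_state, snapshot, job_done
from scipy.spatial.transform import Rotation as Ro
def tool():
    s=read_state(); return np.array(s["ee_pos"],float), Ro.from_euler('xyz',s["tool_rot"]).as_matrix()
def cam(name):
    p,R=tool(); d=snapshot(name)
    if name=="wrist":
        T=np.eye(4);T[:3,:3]=R;T[:3,3]=p; d["T"]=T@np.array(d["tool_from_camera"])
    d["T"]=np.array(d["T"]);d["K"]=np.array(d["intrinsics"]); return d
def ray(d,u,v,z):
    r=np.linalg.inv(d["K"])@[u,v,1]; r=d["T"][:3,:3]@[r[0],-r[1],-r[2]]; o=d["T"][:3,3]
    return o+r*(z-o[2])/r[2]
def proj(d,P):
    q=d["T"][:3,:3].T@(np.array(P,float)-d["T"][:3,3]); w=d["K"]@[q[0],-q[1],-q[2]]; return w[:2]/w[2]
def save(d,n,crop=None,k=1):
    im=d["pixels"][:,:,::-1]
    if crop: a,b,c,e=crop; im=im[b:e,a:c]
    cv2.imwrite("pics/"+n,cv2.resize(im,None,fx=k,fy=k,interpolation=cv2.INTER_CUBIC))
def go(target,rz=0):
    "units for a move to world target, yaw turn rz about tool z"
    p,R=tool(); t=R.T@(np.array(target)-p); print("t units",np.round(t/800,4),"wz",round(rz/(np.pi/2),4))
E
python3 - <<'E'
from h import *
import pickle
print(read_state())
a=cam("top");b=cam("side");pickle.dump((a,b),open("ab.pkl","wb"))
for d in(a,b): print(d["T"].round(2),d["K"].round(1),[k for k in d])
im=np.vstack([a["pixels"],b["pixels"]])[:,:,::-1]
cv2.imwrite("pics/top.png",cv2.resize(a["pixels"][:,:,::-1],None,fx=1.5,fy=1.5,interpolation=cv2.INTER_CUBIC))
cv2.imwrite("pics/side.png",cv2.resize(b["pixels"][:,:,::-1],None,fx=1.5,fy=1.5,interpolation=cv2.INTER_CUBIC))
E
```

```text
{'time': 0.0, 'joint_pos': array([ 1.38857989e+00,  2.55725037e-01,  1.06963752e-01, -4.88822566e-04,
       -1.42389100e+00, -2.84584215e-01]), 'dq': array([-0.00065007, -0.000334  , -0.00165401, -0.00083779, -0.00035106,
       -0.00061563]), 'joint_torque': array([ 1.70707540e-04, -3.86631274e+01,  2.37940729e+01,  5.36513552e+00,
       -6.18245293e-03,  4.65131635e-06]), 'ee_pos': array([247.24156162, 490.72114907, 230.38908618]), 'tool_rot': array([ 3.13967560e+00, -5.71004502e-05, -4.66872597e-01]), 'force': array([-0.52338338, -0.43549305,  1.07994045]), 'moment': array([ 0.05794667, -0.02033196,  0.04454726]), 'finger_force': 0.0, 'width': 1.0017010157869317}
[[-2.00000e-02  9.90000e-01 -1.20000e-01  4.53890e+02]
 [-1.00000e+00 -3.00000e-02 -2.00000e-02 -2.42000e+00]
 [-2.00000e-02  1.20000e-01  9.90000e-01  1.07657e+03]
 [ 0.00000e+00  0.00000e+00  0.00000e+00  1.00000e+00]] [[399.    0.  255.8]
 [  0.  399.  192. ]
 [  0.    0.    1. ]] ['pixels', 'intrinsics', 'T', 'K']
[[ 8.0000e-01  3.7000e-01 -4.7000e-01  1.2410e+02]
 [-6.0000e-01  4.6000e-01 -6.6000e-01 -6.8455e+02]
 [-2.0000e-02  8.1000e-01  5.9000e-01  6.7272e+02]
 [ 0.0000e+00  0.0000e+00  0.0000e+00  1.0000e+00]] [[419.1   0.  252.6]
 [  0.  419.1 191.9]
 [  0.    0.    1. ]] ['pixels', 'intrinsics', 'T', 'K']
```

View pics/top.png

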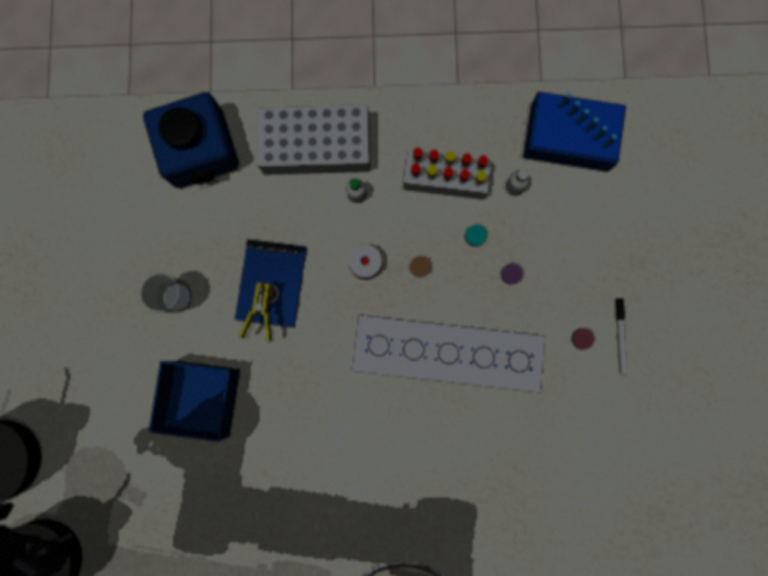

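View pics/side.png

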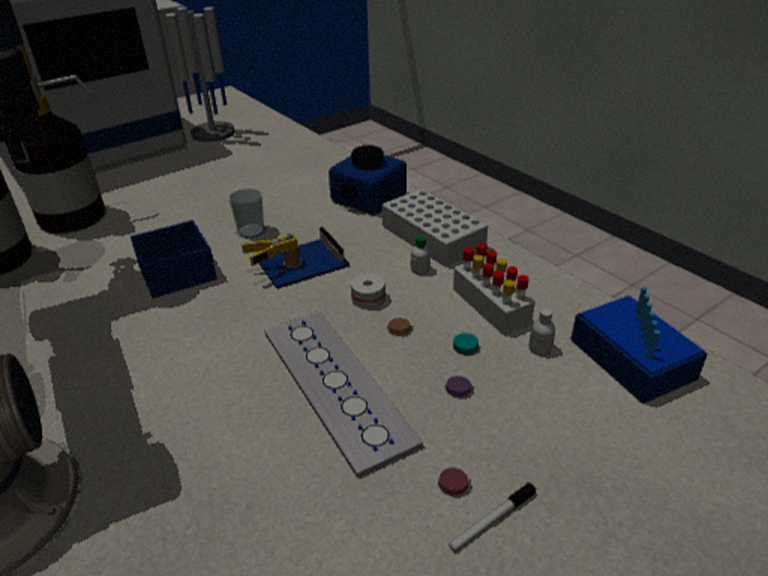

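The top view shows the following (1.5x pixels). The spindle plate is at (270,285) with the clamp, whose handles point down to (243,338) and (268,338). The open bin is at (195,400), the roll at (366,261) and the stage at (448,353).

There are four dish-like discs: orange (420,266), purple (511,273), red (582,338) and turquoise (475,234). The first three match dish1, dish3 and dish0. The turquoise one is the decoy.

```bash
python3 - <<'E'
from h import *
import pickle
a,b=pickle.load(open("ab.pkl","rb"))
def blob(d,c,r=14,z=7,s=1.5):
    u,v=int(c[0]/s),int(c[1]/s); im=d["pixels"][v-r:v+r,u-r:u+r].astype(int)
    sat=im.max(2)-im.min(2); m=(sat>0.5*sat.max()).astype(np.uint8)
    n,l,st,ce=cv2.connectedComponentsWithStats(m); i=1+np.argmax(st[1:,4])
    c=ce[i]+[u-r,v-r]; return c,st[i,4],ray(d,*c,z).round(1),im[r,r]
for n,c,c2 in [("orange",(420,266),(399,327)),("purple",(511,273),(458,387)),("red",(582,338),(453,482)),("turq",(475,234),(466,344))]:
    print(n,blob(a,c),blob(b,c2,z=9))
# roll
for n,d,c,z in [("roll top",a,(366,261),36),("bin",a,(195,400),70),("beaker",a,(176,297),85),("bin floor",a,(195,400),0),("green",a,(356,187),70),("rollS",b,(368,284),36)]:
    print(n,ray(d,c[0]/1.5,c[1]/1.5,z).round(1))
for c in [(360,316),(545,335),(541,390),(352,372)]: print("stage",ray(a,c[0]/1.5,c[1]/1.5,12).round(1))
for c in [(378.5,345.5),(413.5,349.5),(449,353.5),(484,357.5),(520,361.5)]: print("place",ray(a,c[0]/1.5,c[1]/1.5,12).round(1))
for c in [(302,334),(318,356),(335,380.5),(354.5,407),(375.5,436)]: print("placeS",ray(b,c[0]/1.5,c[1]/1.5,12).round(1))
for c in [(236,322),(295,327)]: print("plate",ray(a,c[0]/1.5,c[1]/1.5,8).round(1))
for c in [(265,290),(256,307),(243,338),(268,338)]: print("clamp",ray(a,c[0]/1.5,c[1]/1.5,64).round(1))
w=cam("wrist");print(np.array(w["tool_from_camera"]).round(2),w["K"].round(1))
E
```

```text
orange (array([279.48979592, 177.14285714]), np.int32(147), array([625.7, -45.7,   7. ]), array([69, 50, 30])) (array([265.43703704, 216.96296296]), np.int32(135), array([620. , -49.8,   9. ]), array([77, 53, 37]))
purple (array([340.91729323, 182.21804511]), np.int32(133), array([ 607.3, -210.7,    7. ]), array([52, 34, 56])) (array([305.24      , 256.96571429]), np.int32(175), array([ 602.6, -213.5,    9. ]), array([61, 41, 63]))
red (array([388.40268456, 225.54362416]), np.int32(149), array([ 487.9, -330.3,    7. ]), array([62, 31, 34])) (array([301.84265734, 320.34615385]), np.int32(286), array([ 483.7, -333.1,    9. ]), array([66, 38, 39]))
turq (array([317.        , 156.08391608]), np.int32(143), array([ 680.9, -149.5,    7. ]), array([ 3, 80, 79])) (array([310.15492958, 227.0915493 ]), np.int32(142), array([ 680.2, -146.8,    9. ]), array([ 0, 74, 75]))
roll top [632.   48.9  36. ]
bin [399.  337.5  70. ]
beaker [571.1 367.2  85. ]
bin floor [395.2 361.1   0. ]
green [756.6  62.   70. ]
rollS [629.   45.7  36. ]
stage [537.   62.8  12. ]
stage [ 495.2 -263.3   12. ]
stage [ 399.6 -251.    12. ]
stage [438.4  78.8  12. ]
place [483.8  30.9  12. ]
place [475.3 -30.8  12. ]
place [466.8 -93.2  12. ]
place [ 458.3 -154.4   12. ]
place [ 449.8 -217.1   12. ]
placeS [481.7  28.   12. ]
placeS [473.7 -33.4  12. ]
placeS [464.5 -95.   12. ]
placeS [ 456.7 -156.6   12. ]
placeS [ 448.6 -217.4   12. ]
plate [532.2 286.3   8. ]
plate [520.5 179.9   8. ]
clamp [581.7 221.6  64. ]
clamp [552.8 237.   64. ]
clamp [500.6 259.   64. ]
clamp [499.5 216.4  64. ]
[[   0.      0.96    0.27   68.58]
 [   1.     -0.      0.      0.97]
 [   0.      0.27   -0.96 -142.86]
 [   0.      0.      0.      1.  ]] [[275.1   0.  254.4]
 [  0.  275.1 193.6]
 [  0.    0.    1. ]]
```

```bash
python3 - <<'E'
from h import *
go((515,235,200),-0.337)
E
```

```text
t units [0.4427 0.135  0.0385] wz -0.2145
```

>>> {"op": "jog_arm", "data": {"plan": [{"tx": 0.4427, "ty": 0.135, "tz": 0.0385, "wz": -0.2145, "hand": 1}, {"tx": 0.4427, "ty": 0.135, "tz": 0.0385, "wz": -0.2145, "hand": 1}, {"tx": 0.4427, "ty": 0.135, "tz": 0.0385, "wz": -0.2145, "hand": 1}, {"tx": 0.4427, "ty": 0.135, "tz": 0.0385, "wz": -0.2145, "hand": 1}, {"tx": 0.4427, "ty": 0.135, "tz": 0.0385, "wz": -0.2145, "hand": 1}, {"tx": 0.4427, "ty": 0.135, "tz": 0.0385, "wz": -0.2145, "hand": 1}, {"tx": 0.4427, "ty": 0.135, "tz": 0.0385, "wz": -0.2145, "hand": 1}, {"tx": 0.4427, "ty": 0.135, "tz": 0.0385, "wz": -0.2145, "hand": 1}, {"tx": 0.4427, "ty": 0.135, "tz": 0.0385, "wz": -0.2145, "hand": 1}, {"tx": 0.4427, "ty": 0.135, "tz": 0.0385, "wz": -0.2145, "hand": 1}, {"tx": 0.4427, "ty": 0.135, "tz": 0.0385, "wz": -0.2145, "hand": 1}]}}

```text
invalid input at $.plan[0]: expected keys hand, tx, ty, tz, wx, wy, wz
```

```bash
python3 - <<'E'
from h import *
import pickle
w=cam("wrist");pickle.dump(w,open("w1.pkl","wb"));save(w,"w1.png",k=1.5);print(tool())
E
```

```text
(array([247.3697308 , 490.92253012, 230.73942955]), array([[ 8.92994226e-01, -4.50067897e-01, -4.47613928e-04],
       [-4.50068113e-01, -8.92993590e-01, -1.06897244e-03],
       [ 8.13938091e-05,  1.15604297e-03, -9.99999328e-01]]))
```

View pics/w1.png

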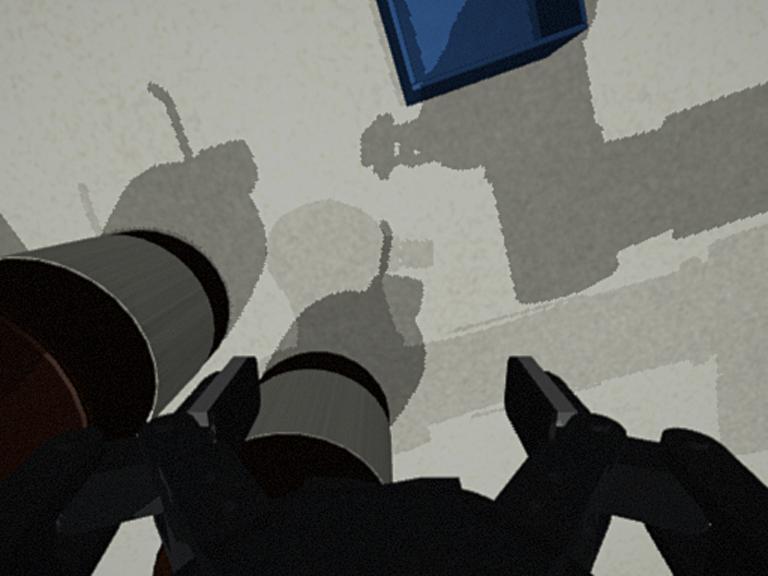

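The move was refused because every row must give all the keys, so this picture shows only the start view: the bin edge at top centre and the fingers at the bottom.

>>> {"op": "jog_arm", "data": {"plan": [{"tx": 0.4427, "ty": 0.135, "tz": 0.0385, "wx": 0, "wy": 0, "wz": -0.2145, "hand": 1}, {"tx": 0.4427, "ty": 0.135, "tz": 0.0385, "wx": 0, "wy": 0, "wz": -0.2145, "hand": 1}, {"tx": 0.4427, "ty": 0.135, "tz": 0.0385, "wx": 0, "wy": 0, "wz": -0.2145, "hand": 1}, {"tx": 0.4427, "ty": 0.135, "tz": 0.0385, "wx": 0, "wy": 0, "wz": -0.2145, "hand": 1}, {"tx": 0.4427, "ty": 0.135, "tz": 0.0385, "wx": 0, "wy": 0, "wz": -0.2145, "hand": 1}, {"tx": 0.4427, "ty": 0.135, "tz": 0.0385, "wx": 0, "wy": 0, "wz": -0.2145, "hand": 1}, {"tx": 0.4427, "ty": 0.135, "tz": 0.0385, "wx": 0, "wy": 0, "wz": -0.2145, "hand": 1}, {"tx": 0.4427, "ty": 0.135, "tz": 0.0385, "wx": 0, "wy": 0, "wz": -0.2145, "hand": 1}, {"tx": 0.4427, "ty": 0.135, "tz": 0.0385, "wx": 0, "wy": 0, "wz": -0.2145, "hand": 1}, {"tx": 0.4427, "ty": 0.135, "tz": 0.0385, "wx": 0, "wy": 0, "wz": -0.2145, "hand": 1}, {"tx": 0.4427, "ty": 0.135, "tz": 0.0385, "wx": 0, "wy": 0, "wz": -0.2145, "hand": 1}]}}

```text
time: 1.3
ee_pos: [514.7, 235.9, 200.5]
tool_rot: [-3.141, 0.0, -0.129]
force: [0.4, 0.4, -0.2]
width: 1.002
finger_force: 0.0
```

```bash
python3 - <<'E'
from h import *
import pickle
w=cam("wrist");pickle.dump(w,open("w1.pkl","wb"));save(w,"w2.png",k=1.5);print(tool())
E
```

```text
(array([514.60018329, 236.11594454, 200.629053  ]), array([[ 9.91744884e-01, -1.28226684e-01,  5.14412623e-05],
       [-1.28226693e-01, -9.91744842e-01,  2.87526448e-04],
       [ 1.41480436e-05, -2.91749027e-04, -9.99999957e-01]]))
```

View pics/w2.png

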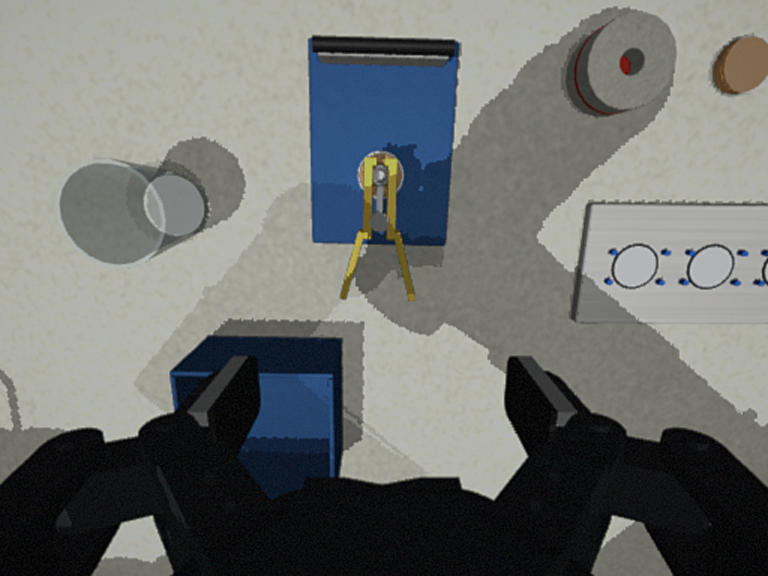

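The clamp is well seen: pin tip at about (380,173), rivet at (378,221), handle ends at (344,298) and (411,299). The roll bore is at (632,62) and the front plate corners are at (312,242) and (445,245).

```bash
python3 - <<'E'
from h import *
import pickle
w=pickle.load(open("w1.pkl","rb")); R=lambda u,v,z: ray(w,u/1.5,v/1.5,z).round(1)
im=w["pixels"];hsv=cv2.cvtColor(im,cv2.COLOR_RGB2HSV)
pin=R(380,173.5,73); print("pin",pin)
riv=R(378,221,65.5);print("rivet",riv, np.linalg.norm((riv-pin)[:2]))
l,r=R(344,297,62),R(411,298,62);print("handles",l,r,(l+r)/2,np.linalg.norm((l-r)[:2]))
for q in (riv-pin),((l+r)/2-pin),((l+r)/2-riv): print("yaw",np.arctan2(-q[1],-q[0]).round(3),np.linalg.norm(q[:2]).round(1))
A,B=R(312.5,242,8),R(445,245,8);print("plate",A,B,np.linalg.norm(A-B)); d=(A-B)/np.linalg.norm(A-B); n=np.array([d[1],-d[0],0]);print("pin from plate",(A+B)/2+55*n, "yaw",np.arctan2(n[1],n[0]))
print("roll bore top",R(631,61,36),"edges",R(676,60,36),R(587,60,36))
for c in [(635.5,266),(710.5,266.5)]: print("place",R(*c,12))
m=cv2.inRange(hsv,(20,120,60),(35,255,255)); n_,lab,st,ce=cv2.connectedComponentsWithStats(m);print(st[1:][st[1:,4]>15],)
ys,xs=np.where(m)
for v in range(104,200,6):
    x=xs[ys==v]
    if len(x): print(v,x.min(),x.max(),[R(1.5*e,1.5*v,64)[:2] for e in (x.min()-.5,x.max()+.5)])
E
```

```text
pin [583.2 227.5  73. ]
rivet [553.1 232.8  65.5] 30.56304958606064
handles [502.7 263.9  62. ] [495.8 216.7  62. ] [499.25 240.3   62.  ] 47.70167711936341
yaw -0.174 30.6
yaw -0.151 84.9
yaw -0.138 54.4
plate [537.  289.5   8. ] [520.7 182.3   8. ] 108.43214468044057
pin from plate [583.22501967 227.63215652   8.        ] yaw -0.15089642036032763
roll bore top [633.5  51.9  36. ] edges [630.3  22.1  36. ] [637.9  81.   36. ]
place [484.2  29.5  12. ]
place [475.9 -31.4  12. ]
[[227 105  25  94 524]
 [256 105  21  96 540]]
110 242 264 [array([589.9, 238.3]), array([587.1, 216.1])]
116 242 264 [array([584.4, 239.1]), array([581.5, 216.8])]
122 242 264 [array([578.8, 239.9]), array([575.9, 217.4])]
128 243 263 [array([572.9, 239.7]), array([570.3, 219.1])]
134 243 263 [array([567.2, 240.5]), array([564.5, 219.8])]
140 243 263 [array([561.4, 241.3]), array([558.7, 220.5])]
146 242 263 [array([555.6, 243.1]), array([552.8, 221.2])]
152 242 263 [array([549.7, 244. ]), array([546.8, 221.9])]
158 238 266 [array([544.2, 248.9]), array([540.4, 219.6])]
164 236 268 [array([538.3, 251.8]), array([534. , 218.3])]
170 234 269 [array([532.4, 254.8]), array([527.7, 218. ])]
176 233 271 [array([526.3, 256.7]), array([521.1, 216.7])]
182 231 272 [array([520.3, 259.8]), array([514.7, 216.3])]
188 230 273 [array([514. , 261.8]), array([508.1, 216. ])]
194 228 275 [array([507.8, 264.9]), array([501.3, 214.6])]
```

>>> {"op": "jog_arm", "data": {"plan": [{"tx": -0.001, "ty": -0.0023, "tz": 0.06, "wx": 0, "wy": 0, "wz": 0.014, "hand": 1}, {"tx": -0.001, "ty": -0.0023, "tz": 0.12, "wx": 0, "wy": 0, "wz": 0.014, "hand": 1}, {"tx": -0.001, "ty": -0.0023, "tz": 0.16, "wx": 0, "wy": 0, "wz": 0.014, "hand": 1}, {"tx": -0.001, "ty": -0.0023, "tz": 0.192, "wx": 0, "wy": 0, "wz": 0.014, "hand": 1}, {"tx": -0.001, "ty": -0.0023, "tz": 0.192, "wx": 0, "wy": 0, "wz": 0.014, "hand": 1}, {"tx": -0.001, "ty": -0.0023, "tz": 0.192, "wx": 0, "wy": 0, "wz": 0.014, "hand": -1}, {"tx": -0.001, "ty": -0.0023, "tz": 0.192, "wx": 0, "wy": 0, "wz": 0.014, "hand": -1}, {"tx": -0.001, "ty": -0.0023, "tz": 0.192, "wx": 0, "wy": 0, "wz": 0.014, "hand": -1}, {"tx": -0.001, "ty": -0.0023, "tz": 0.192, "wx": 0, "wy": 0, "wz": 0.014, "hand": -1}, {"tx": -0.001, "ty": -0.0023, "tz": 0.192, "wx": 0, "wy": 0, "wz": 0.014, "hand": -1}, {"tx": -0.001, "ty": -0.0023, "tz": 0.192, "wx": 0, "wy": 0, "wz": 0.014, "hand": -1}, {"tx": -0.001, "ty": -0.0023, "tz": 0.192, "wx": 0, "wy": 0, "wz": 0.014, "hand": -1}]}}

```text
time: 2.55
ee_pos: [513.5, 237.4, 47.5]
tool_rot: [-3.141, 0.002, -0.152]
force: [-6.8, 1.4, 4.9]
width: 0.232
finger_force: 62.0
```

```bash
python3 - <<'E'
from h import *
import pickle
w=cam("wrist");pickle.dump(w,open("w2.pkl","wb"));save(w,"w3.png",k=1.5);print(tool(),read_state()["width"])
E
```

```text
(array([513.50244966, 237.34397053,  47.54021223]), array([[ 9.88459626e-01, -1.51477540e-01, -1.45676806e-03],
       [-1.51477194e-01, -9.88460692e-01,  3.45962174e-04],
       [-1.49236346e-03, -1.21302504e-04, -9.99998879e-01]])) 0.23541301057488206
```

View pics/w3.png

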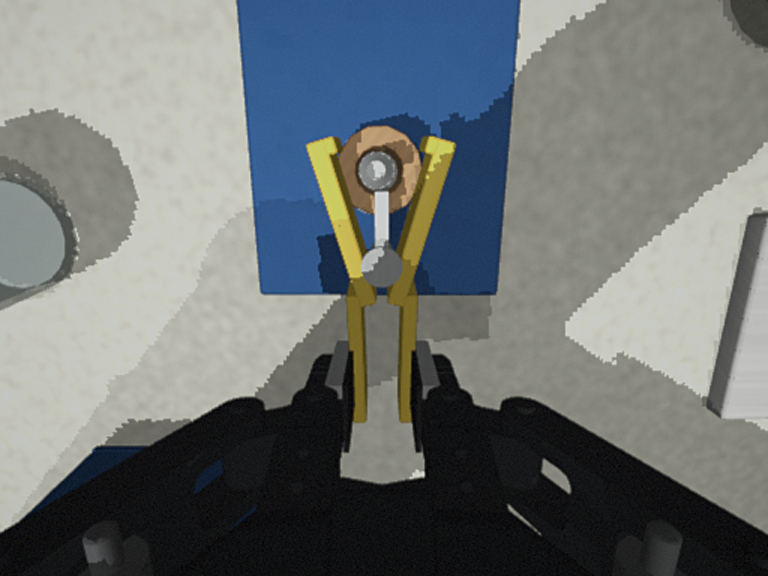

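The clamp is fully squeezed: jaws open on both sides of the pin at (378,170), core left in place. Lifting straight up next, then laying it aside.

>>> {"op": "jog_arm", "data": {"plan": [{"tx": 0, "ty": 0, "tz": -0.02, "wx": 0, "wy": 0, "wz": 0, "hand": -1}, {"tx": 0, "ty": 0, "tz": -0.05, "wx": 0, "wy": 0, "wz": 0, "hand": -1}, {"tx": 0, "ty": 0, "tz": -0.08, "wx": 0, "wy": 0, "wz": 0, "hand": -1}, {"tx": 0, "ty": 0, "tz": -0.08, "wx": 0, "wy": 0, "wz": 0, "hand": -1}, {"tx": -0.037, "ty": 0.05, "tz": -0.08, "wx": 0, "wy": 0, "wz": 0, "hand": -1}, {"tx": -0.037, "ty": 0.119, "tz": -0.05, "wx": 0, "wy": 0, "wz": 0, "hand": -1}, {"tx": -0.037, "ty": 0.119, "tz": 0.0, "wx": 0, "wy": 0, "wz": 0, "hand": -1}, {"tx": -0.037, "ty": 0.119, "tz": 0.035, "wx": 0, "wy": 0, "wz": 0, "hand": -1}, {"tx": -0.037, "ty": 0.119, "tz": 0.045, "wx": 0, "wy": 0, "wz": 0, "hand": -1}, {"tx": -0.037, "ty": 0.119, "tz": 0.052, "wx": 0, "wy": 0, "wz": 0, "hand": -1}, {"tx": -0.037, "ty": 0.119, "tz": 0.052, "wx": 0, "wy": 0, "wz": 0, "hand": -1}]}}

```text
time: 3.7
ee_pos: [471.9, 148.2, 7.2]
tool_rot: [-3.141, -0.002, -0.151]
force: [-1.8, -1.0, 5.5]
width: 0.232
finger_force: 63.2
```

>>> {"op": "jog_arm", "data": {"plan": [{"tx": 0, "ty": 0, "tz": 0.0, "wx": 0, "wy": 0, "wz": 0, "hand": -0.2}, {"tx": 0, "ty": 0, "tz": 0.0, "wx": 0, "wy": 0, "wz": 0, "hand": 0.2}, {"tx": 0, "ty": 0, "tz": 0, "wx": 0, "wy": 0, "wz": 0, "hand": 0.55}, {"tx": 0, "ty": 0, "tz": 0, "wx": 0, "wy": 0, "wz": 0, "hand": 0.55}, {"tx": 0, "ty": 0, "tz": 0, "wx": 0, "wy": 0, "wz": 0, "hand": 0.55}, {"tx": 0, "ty": 0, "tz": -0.03, "wx": 0, "wy": 0, "wz": 0, "hand": 0.55}, {"tx": 0, "ty": 0, "tz": -0.08, "wx": 0, "wy": 0, "wz": 0, "hand": 0.55}, {"tx": 0, "ty": 0, "tz": -0.14, "wx": 0, "wy": 0, "wz": 0, "hand": 0.55}, {"tx": 0, "ty": 0, "tz": -0.14, "wx": 0, "wy": 0, "wz": 0, "hand": 0.55}]}}

```text
time: 4.6
ee_pos: [475.0, 149.4, 124.0]
tool_rot: [-3.135, -0.011, -0.151]
force: [0.2, 0.1, -0.1]
width: 0.775
finger_force: 0.0
```

```bash
python3 - <<'E'
from h import *
import pickle
w=cam("wrist");pickle.dump(w,open("w3.pkl","wb"));save(w,"w4.png",k=1.5);print(tool(),read_state()["width"]); go((583.2,227.5,110))
E
```

```text
(array([473.05577422, 148.83281722, 120.68887297]), array([[ 0.98851686, -0.15096255,  0.00668742],
       [-0.15099081, -0.98852731,  0.00394143],
       [ 0.00601569, -0.00490591, -0.99996987]])) 0.7743006474994809
t units [ 0.1212 -0.1179  0.0147] wz 0.0
```

View pics/w4.png

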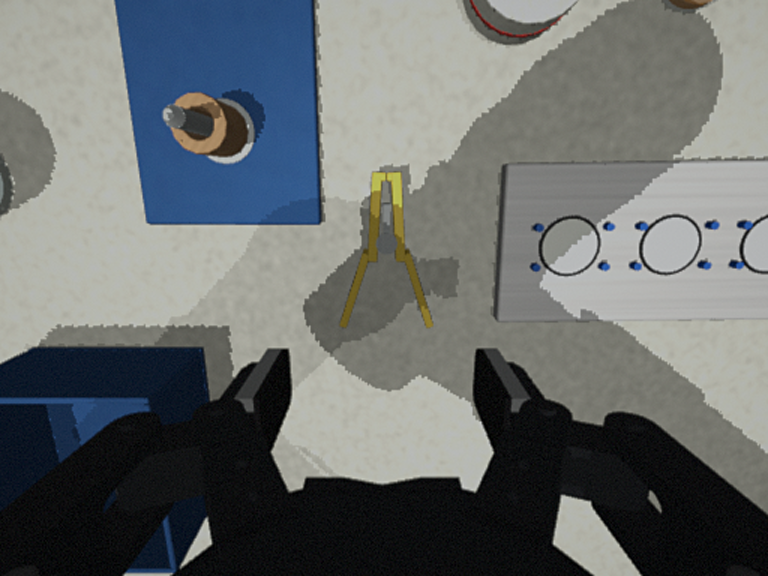

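The clamp now lies flat on the bench, released, with its jaw end at (387,180) and handles at (345,325) and (430,325). The core is still on the pin at (203,123).

>>> {"op": "jog_arm", "data": {"plan": [{"tx": 0.06, "ty": -0.06, "tz": 0.0, "wx": 0, "wy": 0, "wz": 0, "hand": 1}, {"tx": 0.1212, "ty": -0.1179, "tz": 0.01, "wx": 0, "wy": 0, "wz": 0, "hand": 1}, {"tx": 0.1212, "ty": -0.1179, "tz": 0.01, "wx": 0, "wy": 0, "wz": 0, "hand": 1}, {"tx": 0.1212, "ty": -0.1179, "tz": 0.01, "wx": 0, "wy": 0, "wz": 0, "hand": 1}, {"tx": 0.1212, "ty": -0.1179, "tz": 0.01, "wx": 0, "wy": 0, "wz": 0, "hand": 1}, {"tx": 0.1212, "ty": -0.1179, "tz": 0.01, "wx": 0, "wy": 0, "wz": 0, "hand": 1}]}}

```text
time: 5.25
ee_pos: [580.2, 225.6, 108.7]
tool_rot: [3.141, 0.001, -0.152]
force: [0.4, -1.0, 0.4]
width: 0.999
finger_force: 0.0
```

```bash
python3 - <<'E'
from h import *
print(tool(),read_state()["width"]); go((583.2,227.5,20))
E
```

```text
(array([580.23809402, 225.61100659, 108.67246496]), array([[ 9.88462524e-01, -1.51460112e-01, -1.29340166e-03],
       [-1.51461107e-01, -9.88462964e-01, -7.08920397e-04],
       [-1.17110648e-03,  8.96641292e-04, -9.99998912e-01]])) 0.9990425257249331
t units [ 0.0034 -0.003   0.1108] wz 0.0
```

>>> {"op": "jog_arm", "data": {"plan": [{"tx": 0.0034, "ty": -0.003, "tz": 0.04, "wx": 0, "wy": 0, "wz": 0, "hand": 1}, {"tx": 0.0034, "ty": -0.003, "tz": 0.09, "wx": 0, "wy": 0, "wz": 0, "hand": 0.6}, {"tx": 0.0034, "ty": -0.003, "tz": 0.1108, "wx": 0, "wy": 0, "wz": 0, "hand": 0.3}, {"tx": 0.0034, "ty": -0.003, "tz": 0.1108, "wx": 0, "wy": 0, "wz": 0, "hand": -0.1}, {"tx": 0.0034, "ty": -0.003, "tz": 0.1108, "wx": 0, "wy": 0, "wz": 0, "hand": -1}, {"tx": 0.0034, "ty": -0.003, "tz": 0.1108, "wx": 0, "wy": 0, "wz": 0, "hand": -1}, {"tx": 0.0034, "ty": -0.003, "tz": 0.1108, "wx": 0, "wy": 0, "wz": 0, "hand": -1}, {"tx": 0.0034, "ty": -0.003, "tz": 0.1108, "wx": 0, "wy": 0, "wz": 0, "hand": -1}]}}

```text
time: 6.05
ee_pos: [584.7, 228.6, 21.9]
tool_rot: [-3.14, -0.002, -0.152]
force: [-0.1, 0.6, 3.1]
width: 0.329
finger_force: 59.4
```

```bash
python3 - <<'E'
from h import *
print(tool(),read_state()["width"]); go((583.2,227.5,122)); go((399,337.5,122));go((399,337.5,90))
E
```

```text
(array([584.68984545, 228.55028209,  21.88871481]), array([[ 0.98850658, -0.15116612,  0.00188098],
       [-0.15116846, -0.98850732,  0.00117034],
       [ 0.00168245, -0.00144123, -0.99999755]])) 0.3291496447913048
t units [-0.0014  0.0014 -0.1251] wz 0.0
t units [-0.2498 -0.0997 -0.1254] wz 0.0
t units [-0.2499 -0.0997 -0.0854] wz 0.0
```

>>> {"op": "jog_arm", "data": {"plan": [{"tx": -0.0014, "ty": 0.0014, "tz": -0.06, "wx": 0, "wy": 0, "wz": 0, "hand": -1}, {"tx": -0.0014, "ty": 0.0014, "tz": -0.12, "wx": 0, "wy": 0, "wz": 0, "hand": -1}, {"tx": -0.0014, "ty": 0.0014, "tz": -0.13, "wx": 0, "wy": 0, "wz": 0, "hand": -1}, {"tx": -0.06, "ty": -0.02, "tz": -0.13, "wx": 0, "wy": 0, "wz": 0, "hand": -1}, {"tx": -0.12, "ty": -0.05, "tz": -0.13, "wx": 0, "wy": 0, "wz": 0, "hand": -1}, {"tx": -0.18, "ty": -0.08, "tz": -0.13, "wx": 0, "wy": 0, "wz": 0, "hand": -1}, {"tx": -0.25, "ty": -0.1, "tz": -0.13, "wx": 0, "wy": 0, "wz": 0, "hand": -1}, {"tx": -0.25, "ty": -0.1, "tz": -0.13, "wx": 0, "wy": 0, "wz": 0, "hand": -1}, {"tx": -0.25, "ty": -0.1, "tz": -0.13, "wx": 0, "wy": 0, "wz": 0, "hand": -1}]}}

```text
time: 6.95
ee_pos: [396.7, 338.7, 125.4]
tool_rot: [-3.14, -0.0, -0.148]
force: [0.9, -0.8, 0.5]
width: 0.329
finger_force: 61.6
```

```bash
python3 - <<'E'
from h import *
print(tool(),read_state()["width"]); a=cam("top"); go((399,337.5,62)); save(a,"t2.png",(80,100,280,310),3)
E
```

```text
(array([396.72698502, 338.74035893, 125.43574141]), array([[ 9.89015466e-01, -1.47811025e-01,  5.55134626e-04],
       [-1.47811680e-01, -9.89014498e-01,  1.42452607e-03],
       [ 3.38475535e-04, -1.49093370e-03, -9.99998831e-01]])) 0.32872532142322514
t units [0.0014 0.0007 0.0792] wz 0.0
```

View pics/t2.png

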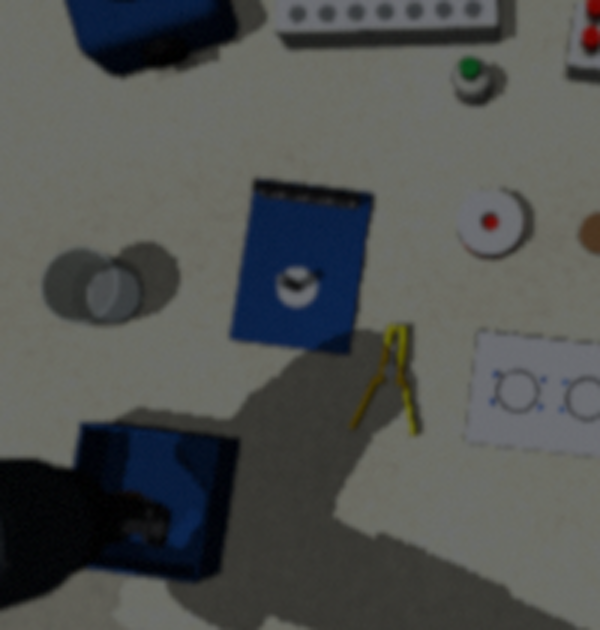

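The core is off the pin. The gripper at (145,525) is over the bin, whose rim runs about (80,425) to (215,580). The clamp lies alone at (385,380).

>>> {"op": "jog_arm", "data": {"plan": [{"tx": 0.0014, "ty": 0.0007, "tz": 0.05, "wx": 0, "wy": 0, "wz": 0, "hand": -1}, {"tx": 0.0014, "ty": 0.0007, "tz": 0.0792, "wx": 0, "wy": 0, "wz": 0, "hand": -1}, {"tx": 0.0014, "ty": 0.0007, "tz": 0.0792, "wx": 0, "wy": 0, "wz": 0, "hand": -1}, {"tx": 0.0014, "ty": 0.0007, "tz": 0.0792, "wx": 0, "wy": 0, "wz": 0, "hand": 0.0}, {"tx": 0.0014, "ty": 0.0007, "tz": 0.0792, "wx": 0, "wy": 0, "wz": 0, "hand": 0.1}, {"tx": 0.0014, "ty": 0.0007, "tz": 0.0792, "wx": 0, "wy": 0, "wz": 0, "hand": 0.1}, {"tx": 0.0014, "ty": 0.0007, "tz": 0.04, "wx": 0, "wy": 0, "wz": 0, "hand": 0.1}, {"tx": 0.0014, "ty": 0.0007, "tz": 0.0, "wx": 0, "wy": 0, "wz": 0, "hand": 0.1}, {"tx": 0.0014, "ty": 0.0007, "tz": -0.05, "wx": 0, "wy": 0, "wz": 0, "hand": 0.5}, {"tx": 0.0014, "ty": 0.0007, "tz": -0.05, "wx": 0, "wy": 0, "wz": 0, "hand": 1}]}}

```text
time: 8.0
ee_pos: [402.4, 339.3, 171.8]
tool_rot: [-3.131, -0.008, -0.151]
force: [0.5, 0.3, -0.1]
width: 0.868
finger_force: 0.0
```

```bash
python3 - <<'E'
from h import *
import pickle
a,_=pickle.load(open("ab.pkl","rb"))
print(tool(),read_state()["width"]); go((590,50,165),0)
w=cam("wrist");w2=pickle.load(open("w1.pkl","rb")); save(w,"bin.png") 
hsv=cv2.cvtColor(w["pixels"],cv2.COLOR_RGB2HSV); m=cv2.inRange(hsv,(5,80,40),(20,200,255)); print(cv2.connectedComponentsWithStats(m)[2][1:].tolist()[:8])
E
```

```text
(array([402.37480325, 339.3479815 , 171.77036837]), array([[ 0.98859043, -0.15035077,  0.00914327],
       [-0.15043503, -0.98857564,  0.00935394],
       [ 0.00763244, -0.01062269, -0.99991445]])) 0.8684264207707462
t units [0.2862 0.3224 0.0072] wz 0.0
[[247, 168, 28, 32, 636]]
```

>>> {"op": "jog_arm", "data": {"plan": [{"tx": 0.05, "ty": 0.05, "tz": 0.0072, "wx": 0, "wy": 0, "wz": 0, "hand": 1}, {"tx": 0.1, "ty": 0.1, "tz": 0.0072, "wx": 0, "wy": 0, "wz": 0, "hand": 1}, {"tx": 0.15, "ty": 0.15, "tz": 0.0072, "wx": 0, "wy": 0, "wz": 0, "hand": 1}, {"tx": 0.2, "ty": 0.2, "tz": 0.0072, "wx": 0, "wy": 0, "wz": 0, "hand": 1}, {"tx": 0.25, "ty": 0.25, "tz": 0.0072, "wx": 0, "wy": 0, "wz": 0, "hand": 1}, {"tx": 0.2862, "ty": 0.3224, "tz": 0.0072, "wx": 0, "wy": 0, "wz": 0, "hand": 1}, {"tx": 0.2862, "ty": 0.3224, "tz": 0.0072, "wx": 0, "wy": 0, "wz": 0, "hand": 1}, {"tx": 0.2862, "ty": 0.3224, "tz": 0.0072, "wx": 0, "wy": 0, "wz": 0, "hand": 1}, {"tx": 0.2862, "ty": 0.3224, "tz": 0.0072, "wx": 0, "wy": 0, "wz": 0, "hand": 1}, {"tx": 0.2862, "ty": 0.3224, "tz": 0.0072, "wx": 0, "wy": 0, "wz": 0, "hand": 1}]}}

```text
time: 9.05
ee_pos: [586.5, 47.8, 158.7]
tool_rot: [-3.141, 0.0, -0.151]
force: [0.3, 1.0, 0.2]
width: 1.002
finger_force: 0.0
```

```bash
python3 - <<'E'
from h import *
import pickle
print(tool(),read_state()["width"])
w=cam("wrist");save(w,"w5.png",k=1.5);pickle.dump(w,open("w5.pkl","wb"))
E
```

```text
(array([586.48988769,  47.78149415, 158.71012708]), array([[ 9.88559413e-01, -1.50831555e-01, -3.58638227e-04],
       [-1.50831477e-01, -9.88559462e-01,  2.35114458e-04],
       [-3.89997892e-04, -1.78330677e-04, -9.99999908e-01]])) 1.0017979856815205
```

View pics/w5.png

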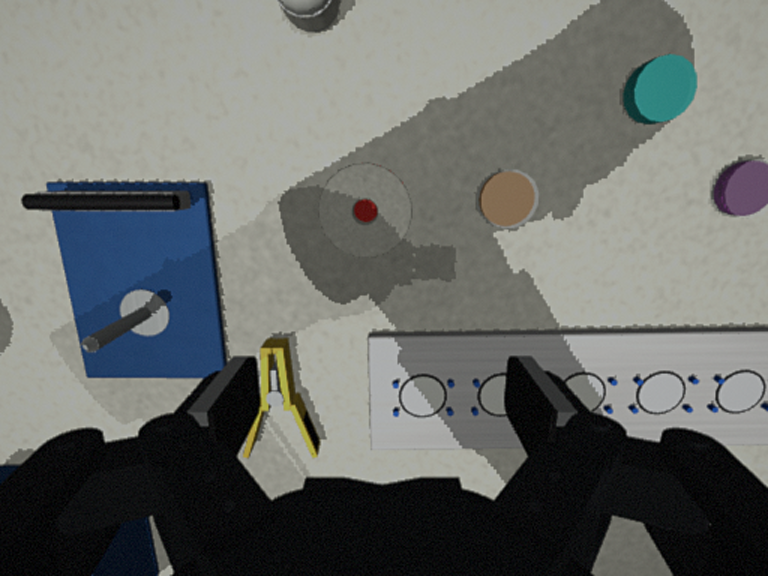

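The roll's top circle is centred at about (366,209), the orange dish at (508,198), turquoise decoy at (662,88), purple at (745,187). The bench clamp's rivet is at (275,398).

```bash
python3 - <<'E'
from h import *
import pickle
w=pickle.load(open("w5.pkl","rb")); R=lambda u,v,z: ray(w,u/1.5,v/1.5,z).round(1)
hsv=cv2.cvtColor(w["pixels"],cv2.COLOR_RGB2HSV)
m=cv2.inRange(hsv,(0,120,40),(8,255,255))|cv2.inRange(hsv,(172,120,40),(180,255,255))
st=cv2.connectedComponentsWithStats(m);print(st[2][1:].tolist(),st[3][1:].round(1).tolist())
print("bore",R(365,210,36),"circle",[R(*p,36) for p in((366,163),(366,256),(320,209),(412,209))])
print("pin tip",R(91,344,73),"seat disc",R(144.5,312,8))
for n,lo,hi in (("orange",(5,70,60),(20,255,255)),("clamp",(22,120,60),(35,255,255))):
    mm=cv2.inRange(hsv,lo,hi);s=cv2.connectedComponentsWithStats(mm)
    for i in range(1,s[0]):
        if s[2][i,4]>150: print(n,s[3][i].round(1),s[2][i].tolist(),ray(w,*s[3][i],14 if n=="orange" else 20).round(1))
print("rivet",R(275,398,21.5))
for c in [(423,395),(500,393),(661,392),(740,391)]: print("place",R(*c,12))
E
```

```text
[[236, 133, 15, 15, 181]] [[243.2, 140.0]]
bore [634.1  50.6  36. ] circle [array([662.2,  45.4,  36. ]), array([604.8,  54.7,  36. ]), array([639. ,  78.7,  36. ]), array([630.3,  21.1,  36. ])]
pin tip [583.6 223.3  73. ] seat disc [582.5 227.9   8. ]
orange [337.3 131.9] [319, 115, 37, 36, 1030] [626.1 -44.4  14. ]
clamp [184.8 261.6] [162, 226, 50, 79, 940] [507.9 139.7  20. ]
rivet [504.3 141.8  21.5]
place [484.4  29.9  12. ]
place [477.2 -29.9  12. ]
place [ 459.2 -154.4   12. ]
place [ 450.9 -215.4   12. ]
```

```bash
python3 - <<'E'
from h import *
go((634,50.2,100)); go((634,50.2,12))
E
```

```text
t units [ 0.0584 -0.0114  0.0736] wz 0.0
t units [ 0.0584 -0.0114  0.1836] wz 0.0
```

>>> {"op": "jog_arm", "data": {"plan": [{"tx": 0.0584, "ty": -0.0114, "tz": 0.02, "wx": 0, "wy": 0, "wz": 0, "hand": 1}, {"tx": 0.0584, "ty": -0.0114, "tz": 0.07, "wx": 0, "wy": 0, "wz": 0, "hand": 1}, {"tx": 0.0584, "ty": -0.0114, "tz": 0.09, "wx": 0, "wy": 0, "wz": 0, "hand": 1}, {"tx": 0.0584, "ty": -0.0114, "tz": 0.09, "wx": 0, "wy": 0, "wz": 0, "hand": 1}, {"tx": 0.0584, "ty": -0.0114, "tz": 0.12, "wx": 0, "wy": 0, "wz": 0, "hand": 1}, {"tx": 0.0584, "ty": -0.0114, "tz": 0.15, "wx": 0, "wy": 0, "wz": 0, "hand": 1}, {"tx": 0.0584, "ty": -0.0114, "tz": 0.175, "wx": 0, "wy": 0, "wz": 0, "hand": 1}, {"tx": 0.0584, "ty": -0.0114, "tz": 0.1836, "wx": 0, "wy": 0, "wz": 0, "hand": 1}, {"tx": 0.0584, "ty": -0.0114, "tz": 0.1836, "wx": 0, "wy": 0, "wz": 0, "hand": 1}, {"tx": 0.0584, "ty": -0.0114, "tz": 0.1836, "wx": 0, "wy": 0, "wz": 0, "hand": 0.5}, {"tx": 0.0584, "ty": -0.0114, "tz": 0.1836, "wx": 0, "wy": 0, "wz": 0, "hand": -1}, {"tx": 0.0584, "ty": -0.0114, "tz": 0.1836, "wx": 0, "wy": 0, "wz": 0, "hand": -1}]}}

```text
time: 10.3
ee_pos: [636.1, 49.6, 14.7]
tool_rot: [-3.14, -0.004, -0.151]
force: [-0.9, 1.2, 5.9]
width: 0.681
finger_force: 64.2
```

>>> {"op": "jog_arm", "data": {"plan": [{"tx": 0, "ty": 0, "tz": 0, "wx": 0, "wy": 0, "wz": 0, "hand": -1}, {"tx": 0, "ty": 0, "tz": -0.04, "wx": 0, "wy": 0, "wz": 0, "hand": -1}, {"tx": 0, "ty": 0, "tz": -0.1, "wx": 0, "wy": 0, "wz": 0, "hand": -1}, {"tx": 0, "ty": 0, "tz": -0.14, "wx": 0, "wy": 0, "wz": 0, "hand": -1}, {"tx": 0, "ty": 0, "tz": -0.14, "wx": 0, "wy": 0, "wz": 0, "hand": -1}, {"tx": 0, "ty": 0, "tz": -0.14, "wx": 0, "wy": 0, "wz": 0, "hand": -1}]}}

```text
time: 10.9
ee_pos: [634.8, 49.4, 125.5]
tool_rot: [-3.14, -0.002, -0.152]
force: [0.2, -0.8, -2.0]
width: 0.681
finger_force: 64.7
```

```bash
python3 - <<'E'
from h import *
import pickle
print(tool(),read_state()["width"])
w=cam("wrist");save(w,"w6.png",k=1.2);pickle.dump(w,open("w6.pkl","wb"))
go((583.2,227.6,115))
E
```

```text
(array([634.80000329,  49.43258141, 125.45955083]), array([[ 0.98846891, -0.15140235,  0.00255941],
       [-0.15140603, -0.98847078,  0.00131211],
       [ 0.00233125, -0.00168449, -0.99999586]])) 0.6813668641470576
t units [-0.0965 -0.2107  0.0112] wz 0.0
```

View pics/w6.png

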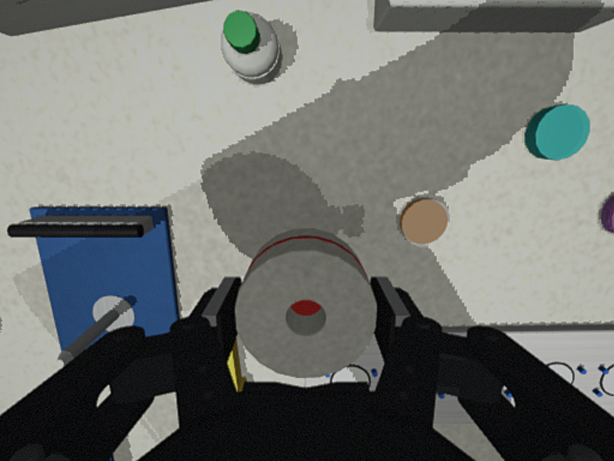

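The roll is held level; its bore at (306,318) is open, and the pin stands clear at left with its foot at (115,312).

```bash
python3 - <<'E'
from h import *
import pickle
w=pickle.load(open("w6.pkl","rb")); T=np.array(w["tool_from_camera"])
def rt(u,v,z):
    r=np.linalg.inv(w["K"])@[u,v,1]; r=T[:3,:3]@[r[0],-r[1],-r[2]]; o=T[:3,3]; return (o+r*(z-o[2])/r[2]).round(2)
print("bore",rt(306/1.2,318/1.2,-22)," circle L/R",rt(235/1.2,306/1.2,-22),rt(377/1.2,306/1.2,-22),"far/near",rt(306/1.2,377/1.2,-22),rt(306/1.2,248/1.2,-22))
print("pin base",ray(w,113/1.2,313/1.2,8),)
p,R=tool(); b=rt(306/1.2,318/1.2,-22); 
for z in (125,115): 
    tgt=np.array([583.2,227.6,z])-R@np.array([b[0],b[1],0]); print(tgt); go(tgt)
E
```

```text
bore [ -2.11   1.09 -22.  ]  circle L/R [  3.31 -27.72 -22.  ] [  3.38  29.88 -22.  ] far/near [-30.76   1.12 -22.  ] [ 28.11   1.06 -22.  ]
pin base [582.87388807 228.20617659   8.        ]
[585.45081679 228.35764334 124.99942089]
t units [-0.0938 -0.2121 -0.0013] wz 0.0
[585.45081679 228.35764334 114.99942089]
t units [-0.0938 -0.2121  0.0112] wz 0.0
```

>>> {"op": "jog_arm", "data": {"plan": [{"tx": 0, "ty": -0.05, "tz": 0.0, "wx": 0, "wy": 0, "wz": 0, "hand": -1}, {"tx": -0.04, "ty": -0.09, "tz": 0.0, "wx": 0, "wy": 0, "wz": 0, "hand": -1}, {"tx": -0.0938, "ty": -0.15, "tz": 0.0, "wx": 0, "wy": 0, "wz": 0, "hand": -1}, {"tx": -0.0938, "ty": -0.2121, "tz": 0.0, "wx": 0, "wy": 0, "wz": 0, "hand": -1}, {"tx": -0.0938, "ty": -0.2121, "tz": 0.0112, "wx": 0, "wy": 0, "wz": 0, "hand": -1}, {"tx": -0.0938, "ty": -0.2121, "tz": 0.0112, "wx": 0, "wy": 0, "wz": 0, "hand": -1}, {"tx": -0.0938, "ty": -0.2121, "tz": 0.0112, "wx": 0, "wy": 0, "wz": 0, "hand": -1}, {"tx": -0.0938, "ty": -0.2121, "tz": 0.0112, "wx": 0, "wy": 0, "wz": 0, "hand": -1}]}}

```text
time: 11.75
ee_pos: [586.0, 227.0, 114.7]
tool_rot: [3.141, 0.001, -0.153]
force: [-0.5, -0.3, -0.7]
width: 0.682
finger_force: 64.8
```

```bash
python3 - <<'E'
from h import *
print(tool()); go((585.45,228.36,85));go((585.45,228.36,23))
E
```

```text
(array([586.00593736, 226.96958404, 114.68861075]), array([[ 9.88305897e-01, -1.52482661e-01, -7.01444454e-04],
       [-1.52483188e-01, -9.88305762e-01, -7.73132798e-04],
       [-5.75352250e-04,  8.71050190e-04, -9.99999455e-01]]))
t units [-0.0009 -0.0016  0.0371] wz 0.0
t units [-0.0009 -0.0017  0.1146] wz 0.0
```

>>> {"op": "jog_arm", "data": {"plan": [{"tx": -0.0009, "ty": -0.0016, "tz": 0.02, "wx": 0, "wy": 0, "wz": 0, "hand": -1}, {"tx": -0.0009, "ty": -0.0016, "tz": 0.037, "wx": 0, "wy": 0, "wz": 0, "hand": -1}, {"tx": -0.0009, "ty": -0.0016, "tz": 0.045, "wx": 0, "wy": 0, "wz": 0, "hand": -1}, {"tx": -0.0009, "ty": -0.0016, "tz": 0.055, "wx": 0, "wy": 0, "wz": 0, "hand": -1}, {"tx": -0.0009, "ty": -0.0016, "tz": 0.065, "wx": 0, "wy": 0, "wz": 0, "hand": -1}, {"tx": -0.0009, "ty": -0.0016, "tz": 0.065, "wx": 0, "wy": 0, "wz": 0, "hand": -1}]}}

```text
time: 12.35
ee_pos: [584.8, 229.0, 61.9]
tool_rot: [3.14, 0.002, -0.152]
force: [-0.7, -0.9, -1.5]
width: 0.678
finger_force: 64.8
```

>>> {"op": "jog_arm", "data": {"plan": [{"tx": 0, "ty": 0, "tz": 0.015, "wx": 0, "wy": 0, "wz": 0, "hand": -1}, {"tx": 0, "ty": 0, "tz": 0.03, "wx": 0, "wy": 0, "wz": 0, "hand": -1}, {"tx": 0, "ty": 0, "tz": 0.04, "wx": 0, "wy": 0, "wz": 0, "hand": -1}, {"tx": 0, "ty": 0, "tz": 0.0475, "wx": 0, "wy": 0, "wz": 0, "hand": -1}, {"tx": 0, "ty": 0, "tz": 0.0475, "wx": 0, "wy": 0, "wz": 0, "hand": -1}, {"tx": 0, "ty": 0, "tz": 0.0475, "wx": 0, "wy": 0, "wz": 0, "hand": -1}]}}

```text
time: 12.95
ee_pos: [585.6, 229.6, 25.2]
tool_rot: [3.142, -0.0, -0.152]
force: [-0.2, -0.3, -0.4]
width: 0.683
finger_force: 64.8
```

>>> {"op": "jog_arm", "data": {"plan": [{"tx": 0, "ty": 0, "tz": 0.003, "wx": 0, "wy": 0, "wz": 0, "hand": -1}, {"tx": 0, "ty": 0, "tz": 0.003, "wx": 0, "wy": 0, "wz": 0, "hand": 0.6}, {"tx": 0, "ty": 0, "tz": 0.003, "wx": 0, "wy": 0, "wz": 0, "hand": 1}, {"tx": 0, "ty": 0, "tz": 0.003, "wx": 0, "wy": 0, "wz": 0, "hand": 1}, {"tx": 0, "ty": 0, "tz": 0.003, "wx": 0, "wy": 0, "wz": 0, "hand": 1}, {"tx": 0, "ty": 0, "tz": -0.04, "wx": 0, "wy": 0, "wz": 0, "hand": 1}, {"tx": 0, "ty": 0, "tz": -0.1, "wx": 0, "wy": 0, "wz": 0, "hand": 1}, {"tx": 0, "ty": 0, "tz": -0.12, "wx": 0, "wy": 0, "wz": 0, "hand": 1}, {"tx": 0, "ty": 0, "tz": -0.12, "wx": 0, "wy": 0, "wz": 0, "hand": 1}, {"tx": 0, "ty": 0, "tz": -0.12, "wx": 0, "wy": 0, "wz": 0, "hand": 1}]}}

```text
time: 13.95
ee_pos: [585.1, 229.6, 120.9]
tool_rot: [-3.141, 0.0, -0.152]
force: [-1.0, -0.6, -0.7]
width: 0.996
finger_force: 0.0
```

```bash
python3 - <<'E'
from h import *
print(tool(),read_state()["width"]); go((460,152,120)); go((440,153,120))
E
```

```text
(array([585.12014716, 229.64881243, 120.92836456]), array([[ 9.88467631e-01, -1.51432176e-01, -1.95634530e-04],
       [-1.51432056e-01, -9.88467529e-01,  5.26598903e-04],
       [-2.73122398e-04, -4.90900631e-04, -9.99999842e-01]])) 0.9964892580043276
t units [-0.1399  0.1196  0.0011] wz 0.0
t units [-0.1648  0.1222  0.0011] wz 0.0
```

>>> {"op": "jog_arm", "data": {"plan": [{"tx": -0.05, "ty": 0.04, "tz": 0, "wx": 0, "wy": 0, "wz": 0, "hand": 1}, {"tx": -0.1, "ty": 0.08, "tz": 0, "wx": 0, "wy": 0, "wz": 0, "hand": 1}, {"tx": -0.1648, "ty": 0.1222, "tz": 0, "wx": 0, "wy": 0, "wz": 0, "hand": 1}, {"tx": -0.1648, "ty": 0.1222, "tz": 0, "wx": 0, "wy": 0, "wz": 0, "hand": 1}, {"tx": -0.1648, "ty": 0.1222, "tz": 0, "wx": 0, "wy": 0, "wz": 0, "hand": 1}, {"tx": -0.1648, "ty": 0.1222, "tz": 0, "wx": 0, "wy": 0, "wz": 0, "hand": 1}, {"tx": -0.1648, "ty": 0.1222, "tz": 0, "wx": 0, "wy": 0, "wz": 0, "hand": 1}]}}

```text
time: 14.65
ee_pos: [441.0, 153.3, 120.5]
tool_rot: [3.141, 0.0, -0.152]
force: [0.6, 0.1, 0.7]
width: 0.998
finger_force: 0.0
```

```bash
python3 - <<'E'
from h import *
import pickle
print(tool(),read_state()["width"])
w=cam("wrist");save(w,"w7.png",k=1.5);pickle.dump(w,open("w7.pkl","wb"))
E
```

```text
(array([440.97926952, 153.31098681, 120.52557306]), array([[ 9.88484498e-01, -1.51321445e-01, -4.65327857e-04],
       [-1.51321664e-01, -9.88484459e-01, -4.78143752e-04],
       [-3.87615952e-04,  5.43051873e-04, -9.99999777e-01]])) 0.9980539473713564
```

View pics/w7.png

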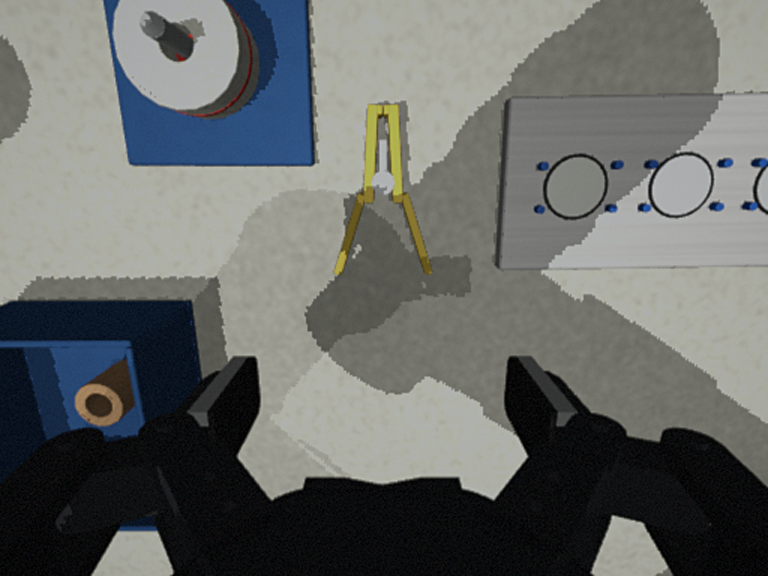

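The roll sits flat on the plate around the pin at (170,45), and the core stands in the bin at (100,403). The clamp's rivet is at (383,182), its tip at (383,104) and its handle ends at (340,270) and (430,270).

```bash
python3 - <<'E'
from h import *
import pickle
w=pickle.load(open("w7.pkl","rb")); R=lambda u,v,z: ray(w,u/1.5,v/1.5,z)
riv=R(383,182,21.5);tip=R(383,104,20);ha=(R(340,268,18)+R(430,268,18))/2
print(riv,tip,ha,R(340,268,18),R(430,268,18))
for a,b in((tip,riv),(tip,ha),(riv,ha)): q=a-b;print(np.arctan2(q[1],q[0]).round(3),np.linalg.norm(q[:2]).round(1))
h=ha-tip;h=h[:2]/np.linalg.norm(h[:2])
g=riv[:2]+40*h; print("grasp",g); go((g[0],g[1],5))
E
```

```text
[504.2765284  142.17198305  21.5       ] [544.80027716 136.02483269  20.        ] [454.0011902 148.5577027  18.       ] [458.12345448 175.62004517  18.        ] [449.87892593 121.49536024  18.        ]
-0.151 41.0
-0.137 91.7
-0.126 50.7
grasp [464.65220664 147.64127234]
t units [0.0304 0.0024 0.1444] wz 0.0
```

>>> {"op": "jog_arm", "data": {"plan": [{"tx": 0.0304, "ty": 0.0024, "tz": 0.03, "wx": 0, "wy": 0, "wz": 0, "hand": 1}, {"tx": 0.0304, "ty": 0.0024, "tz": 0.08, "wx": 0, "wy": 0, "wz": 0, "hand": 0.7}, {"tx": 0.0304, "ty": 0.0024, "tz": 0.12, "wx": 0, "wy": 0, "wz": 0, "hand": 0.7}, {"tx": 0.0304, "ty": 0.0024, "tz": 0.1444, "wx": 0, "wy": 0, "wz": 0, "hand": 0.6}, {"tx": 0.0304, "ty": 0.0024, "tz": 0.1444, "wx": 0, "wy": 0, "wz": 0, "hand": 0.6}, {"tx": 0.0304, "ty": 0.0024, "tz": 0.1444, "wx": 0, "wy": 0, "wz": 0, "hand": 0.3}, {"tx": 0.0304, "ty": 0.0024, "tz": 0.1444, "wx": 0, "wy": 0, "wz": 0, "hand": 0}, {"tx": 0.0304, "ty": 0.0024, "tz": 0.1444, "wx": 0, "wy": 0, "wz": 0, "hand": -1}, {"tx": 0.0304, "ty": 0.0024, "tz": 0.1444, "wx": 0, "wy": 0, "wz": 0, "hand": -1}, {"tx": 0.0304, "ty": 0.0024, "tz": 0.1444, "wx": 0, "wy": 0, "wz": 0, "hand": -1}, {"tx": 0.0304, "ty": 0.0024, "tz": 0.1444, "wx": 0, "wy": 0, "wz": 0, "hand": -1}]}}

```text
time: 15.8
ee_pos: [466.1, 148.7, 8.0]
tool_rot: [-3.138, -0.005, -0.151]
force: [-0.8, 1.5, 8.1]
width: 0.23
finger_force: 60.2
```

```bash
python3 - <<'E'
from h import *
print(tool(),read_state()["width"],read_state()["force"])
E
```

```text
(array([466.08940115, 148.70422102,   8.03459156]), array([[ 0.98860974, -0.15041506,  0.00510751],
       [-0.15043141, -0.98861596,  0.00298053],
       [ 0.00460105, -0.00371491, -0.99998251]])) 0.23032502818472483 [-0.81511802  1.53340101  8.12580567]
```

>>> {"op": "jog_arm", "data": {"plan": [{"tx": 0, "ty": 0, "tz": -0.03, "wx": 0, "wy": 0, "wz": 0, "hand": -1}, {"tx": 0, "ty": 0, "tz": -0.09, "wx": 0, "wy": 0, "wz": 0, "hand": -1}, {"tx": 0, "ty": 0, "tz": -0.13, "wx": 0, "wy": 0, "wz": 0, "hand": -1}, {"tx": 0, "ty": 0, "tz": -0.13, "wx": 0, "wy": 0, "wz": 0, "hand": -1}, {"tx": 0, "ty": 0, "tz": -0.13, "wx": 0, "wy": 0, "wz": 0, "hand": -1}, {"tx": 0, "ty": 0, "tz": -0.13, "wx": 0, "wy": 0, "wz": 0, "hand": -1}]}}

```text
time: 16.4
ee_pos: [463.4, 147.1, 109.0]
tool_rot: [3.141, 0.001, -0.152]
force: [0.0, -0.1, -1.0]
width: 0.225
finger_force: 59.4
```

```bash
python3 - <<'E'
from h import *
import pickle
print(tool(),read_state()["width"])
w=cam("wrist");save(w,"w8.png",k=1.5);pickle.dump(w,open("w8.pkl","wb"))
E
```

```text
(array([463.38320548, 147.09979312, 108.96625973]), array([[ 9.88448591e-01, -1.51552650e-01, -1.08487716e-03],
       [-1.51552888e-01, -9.88449140e-01, -1.40647385e-04],
       [-1.05103041e-03,  3.03438976e-04, -9.99999402e-01]])) 0.22472692078474757
```

View pics/w8.png

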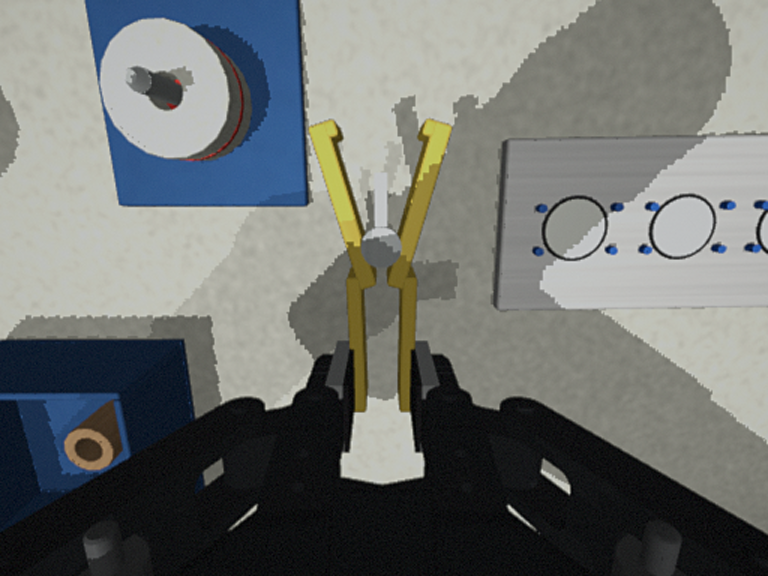

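The clamp is gripped and fully open: tips at (325,128) and (437,128), rivet at (381,247).

```bash
python3 - <<'E'
from h import *
import pickle
w=pickle.load(open("w8.pkl","rb")); w0=pickle.load(open("w2.pkl","rb")); T=np.array(w["tool_from_camera"])
def rt(u,v,z,w=w):
    r=np.linalg.inv(w["K"])@[u/1.5,v/1.5,1]; r=T[:3,:3]@[r[0],-r[1],-r[2]]; o=T[:3,3]; return (o+r*(z-o[2])/r[2]).round(2)
for z in (-12,-13.5,-15): print("rivet",rt(381,247,z),"tips",rt(310,131,z+1.5),rt(451,130,z+1.5))
for z in (-17,-18): print("old rivet",rt(381,267,z,w0),"tips",rt(307,145,z+1.5,w0),rt(455,145,z+1.5,w0), "pin", rt(378.5,170,47.5-73.5,w0), "nose", rt(381,192,z,w0))
p,R=tool(); b=rt(381,247,-13.5)+[30,0,0]; b[2]=0
t=np.array([583.2,227.6,0])-R@b; print(t)
for z in (110,): go((t[0],t[1],z))
print("pin w8",ray(w,139/1.5,78/1.5,73),)
w7=pickle.load(open("w7.pkl","rb"));print(ray(w7,153/1.5,24/1.5,73))
E
```

```text
rivet [ 46.     0.57 -12.  ] tips [ 80.91 -20.79 -10.5 ] [ 81.21  21.58 -10.5 ]
rivet [ 46.26   0.57 -13.5 ] tips [ 80.77 -20.54 -12.  ] [ 81.07  21.35 -12.  ]
rivet [ 46.52   0.57 -15.  ] tips [ 80.63 -20.3  -13.5 ] [ 80.92  21.11 -13.5 ]
old rivet [ 40.56   0.58 -17.  ] tips [ 76.61 -21.02 -15.5 ] [ 76.63  22.15 -15.5 ] pin [ 69.51  -0.08 -26.  ] nose [ 63.33   0.58 -17.  ]
old rivet [ 40.78   0.58 -18.  ] tips [ 76.54 -20.85 -16.5 ] [ 76.56  21.99 -16.5 ] pin [ 69.51  -0.08 -26.  ] nose [ 63.37   0.58 -18.  ]
[5.07905917e+02 2.39711981e+02 1.15981928e-01]
t units [ 0.0376 -0.123  -0.0019] wz 0.0
pin w8 [581.33241518 224.86457555  73.        ]
[580.53477297 225.1243863   73.        ]
```

>>> {"op": "jog_arm", "data": {"plan": [{"tx": 0, "ty": -0.05, "tz": -0.002, "wx": 0, "wy": 0, "wz": 0, "hand": -1}, {"tx": 0.02, "ty": -0.09, "tz": -0.002, "wx": 0, "wy": 0, "wz": 0, "hand": -1}, {"tx": 0.0378, "ty": -0.123, "tz": -0.002, "wx": 0, "wy": 0, "wz": 0, "hand": -1}, {"tx": 0.0378, "ty": -0.123, "tz": -0.002, "wx": 0, "wy": 0, "wz": 0, "hand": -1}, {"tx": 0.0378, "ty": -0.123, "tz": -0.002, "wx": 0, "wy": 0, "wz": 0, "hand": -1}, {"tx": 0.0378, "ty": -0.123, "tz": -0.002, "wx": 0, "wy": 0, "wz": 0, "hand": -1}, {"tx": 0.0378, "ty": -0.123, "tz": -0.002, "wx": 0, "wy": 0, "wz": 0, "hand": -1}]}}

```text
time: 17.15
ee_pos: [508.3, 239.3, 110.9]
tool_rot: [3.141, 0.001, -0.152]
force: [-0.4, -1.0, -1.1]
width: 0.227
finger_force: 59.4
```

```bash
python3 - <<'E'
from h import *
import pickle
print(tool()); w=cam("wrist");save(w,"w9.png",(150,40,360,300),2.3);pickle.dump(w,open("w9.pkl","wb"))
go((508.2,239.7,62))
E
```

```text
(array([508.28858145, 239.26890969, 110.94866469]), array([[ 9.88424477e-01, -1.51712463e-01, -6.18314273e-04],
       [-1.51712756e-01, -9.88424519e-01, -4.57302335e-04],
       [-5.41778524e-04,  5.45814984e-04, -9.99999704e-01]]))
t units [-0.0003 -0.0004  0.0615] wz 0.0
```

View pics/w9.png

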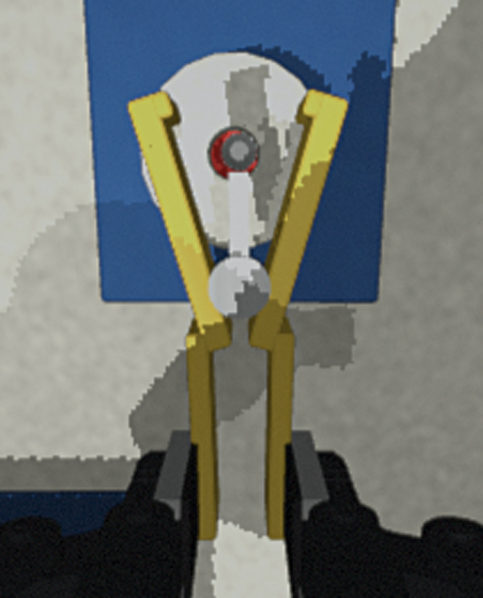

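The pin tip at (239,151) lies between the open jaws on the clamp's centre line, with the rivet at (239,287).

```bash
python3 - <<'E'
from h import *
import pickle
w=pickle.load(open("w9.pkl","rb")); T=np.array(w["tool_from_camera"])
def rt(u,v,z):
    r=np.linalg.inv(w["K"])@[150+u/2.3,40+v/2.3,1]; r=T[:3,:3]@[r[0],-r[1],-r[2]]; o=T[:3,3]; return (o+r*(z-o[2])/r[2]).round(2)
print(rt(239.5,151,37.5),rt(239,287,-11.5))
E
```

```text
[74.78  0.5  37.5 ] [ 45.86   0.52 -11.5 ]
```

>>> {"op": "jog_arm", "data": {"plan": [{"tx": -0.0015, "ty": 0, "tz": 0.02, "wx": 0, "wy": 0, "wz": 0, "hand": -1}, {"tx": -0.0015, "ty": 0, "tz": 0.04, "wx": 0, "wy": 0, "wz": 0, "hand": -1}, {"tx": -0.0015, "ty": 0, "tz": 0.055, "wx": 0, "wy": 0, "wz": 0, "hand": -1}, {"tx": -0.0015, "ty": 0, "tz": 0.0615, "wx": 0, "wy": 0, "wz": 0, "hand": -1}, {"tx": -0.0015, "ty": 0, "tz": 0.0615, "wx": 0, "wy": 0, "wz": 0, "hand": -1}, {"tx": -0.0015, "ty": 0, "tz": 0.0615, "wx": 0, "wy": 0, "wz": 0, "hand": -1}]}}

```text
time: 17.8
ee_pos: [508.0, 240.3, 62.6]
tool_rot: [-3.141, -0.001, -0.152]
force: [-0.2, -0.1, -0.5]
width: 0.226
finger_force: 59.4
```

>>> {"op": "jog_arm", "data": {"plan": [{"tx": 0, "ty": 0, "tz": 0.0035, "wx": 0, "wy": 0, "wz": 0, "hand": -1}, {"tx": 0, "ty": 0, "tz": 0.0035, "wx": 0, "wy": 0, "wz": 0, "hand": -1}, {"tx": 0, "ty": 0, "tz": 0.0035, "wx": 0, "wy": 0, "wz": 0, "hand": -1}]}}

```text
time: 18.1
ee_pos: [507.7, 240.3, 59.4]
tool_rot: [-3.141, -0.0, -0.152]
force: [0.3, 0.4, -1.1]
width: 0.227
finger_force: 59.4
```

>>> {"op": "jog_arm", "data": {"plan": [{"tx": 0, "ty": 0, "tz": 0.0035, "wx": 0, "wy": 0, "wz": 0, "hand": -1}, {"tx": 0, "ty": 0, "tz": 0.0035, "wx": 0, "wy": 0, "wz": 0, "hand": -1}, {"tx": 0, "ty": 0, "tz": 0.0035, "wx": 0, "wy": 0, "wz": 0, "hand": -1}]}}

```text
time: 18.4
ee_pos: [507.6, 240.1, 56.2]
tool_rot: [3.141, 0.0, -0.152]
force: [0.1, -0.8, 0.2]
width: 0.225
finger_force: 59.4
```

>>> {"op": "jog_arm", "data": {"plan": [{"tx": 0, "ty": 0, "tz": 0.0035, "wx": 0, "wy": 0, "wz": 0, "hand": -1}, {"tx": 0, "ty": 0, "tz": 0.0035, "wx": 0, "wy": 0, "wz": 0, "hand": -1}, {"tx": 0, "ty": 0, "tz": 0.0035, "wx": 0, "wy": 0, "wz": 0, "hand": -1}]}}

```text
time: 18.7
ee_pos: [507.5, 240.1, 53.4]
tool_rot: [3.141, 0.0, -0.152]
force: [-0.6, -0.2, -1.6]
width: 0.228
finger_force: 59.4
```

>>> {"op": "jog_arm", "data": {"plan": [{"tx": 0, "ty": 0, "tz": 0.0025, "wx": 0, "wy": 0, "wz": 0, "hand": -1}, {"tx": 0, "ty": 0, "tz": 0.0025, "wx": 0, "wy": 0, "wz": 0, "hand": -1}, {"tx": 0, "ty": 0, "tz": 0.0025, "wx": 0, "wy": 0, "wz": 0, "hand": -1}]}}

```text
time: 19.0
ee_pos: [507.8, 240.3, 52.0]
tool_rot: [-3.141, -0.001, -0.152]
force: [-0.8, -0.1, 3.6]
width: 0.231
finger_force: 59.8
```

>>> {"op": "jog_arm", "data": {"plan": [{"tx": 0, "ty": 0, "tz": 0.0025, "wx": 0, "wy": 0, "wz": 0, "hand": -1}, {"tx": 0, "ty": 0, "tz": 0.0025, "wx": 0, "wy": 0, "wz": 0, "hand": -1}, {"tx": 0, "ty": 0, "tz": 0.0025, "wx": 0, "wy": 0, "wz": 0, "hand": -1}]}}

```text
time: 19.3
ee_pos: [508.0, 240.6, 50.8]
tool_rot: [-3.14, -0.001, -0.151]
force: [-4.1, -0.6, 8.5]
width: 0.229
finger_force: 60.6
```

>>> {"op": "jog_arm", "data": {"plan": [{"tx": 0, "ty": 0, "tz": -0.0025, "wx": 0, "wy": 0, "wz": 0, "hand": -1}, {"tx": 0, "ty": 0, "tz": -0.0025, "wx": 0, "wy": 0, "wz": 0, "hand": -1}, {"tx": 0, "ty": 0, "tz": -0.0025, "wx": 0, "wy": 0, "wz": 0, "hand": -0.1}, {"tx": 0, "ty": 0, "tz": -0.0025, "wx": 0, "wy": 0, "wz": 0, "hand": 0.2}, {"tx": 0, "ty": 0, "tz": -0.0025, "wx": 0, "wy": 0, "wz": 0, "hand": 0.6}, {"tx": 0, "ty": 0, "tz": -0.0025, "wx": 0, "wy": 0, "wz": 0, "hand": 1}, {"tx": 0, "ty": 0, "tz": -0.0025, "wx": 0, "wy": 0, "wz": 0, "hand": 1}, {"tx": 0, "ty": 0, "tz": -0.04, "wx": 0, "wy": 0, "wz": 0, "hand": 1}, {"tx": 0, "ty": 0, "tz": -0.1, "wx": 0, "wy": 0, "wz": 0, "hand": 1}, {"tx": 0, "ty": 0, "tz": -0.15, "wx": 0, "wy": 0, "wz": 0, "hand": 1}, {"tx": 0, "ty": 0, "tz": -0.15, "wx": 0, "wy": 0, "wz": 0, "hand": 1}, {"tx": 0, "ty": 0, "tz": -0.15, "wx": 0, "wy": 0, "wz": 0, "hand": 1}]}}

```text
time: 20.5
ee_pos: [507.9, 240.6, 170.5]
tool_rot: [-3.139, -0.001, -0.152]
force: [-0.1, -0.5, -1.4]
width: 0.996
finger_force: 0.0
```

```bash
python3 - <<'E'
from h import *
import pickle
print(tool()); w=cam("wrist");pickle.dump(w,open("w10.pkl","wb"));b=cam("side");pickle.dump(b,open("b2.pkl","wb"))
A=cv2.resize(w["pixels"][40:240,150:360,::-1],None,fx=1.8,fy=1.8,interpolation=cv2.INTER_CUBIC)
B=cv2.resize(b["pixels"][140:200,150:245,::-1],None,fx=4,fy=4,interpolation=cv2.INTER_CUBIC)
c=np.zeros((360,A.shape[1]+B.shape[1],3),np.uint8);c[:A.shape[0],:A.shape[1]]=A;c[:B.shape[0],A.shape[1]:]=B;cv2.imwrite("pics/c10.png",c);print(c.shape)
E
```

```text
(array([507.88630212, 240.60358126, 170.50470681]), array([[ 0.98847005, -0.1514072 ,  0.00168133],
       [-0.15141042, -0.98846898,  0.00198951],
       [ 0.00136072, -0.00222114, -0.99999661]]))
(360, 758, 3)
```

View pics/c10.png

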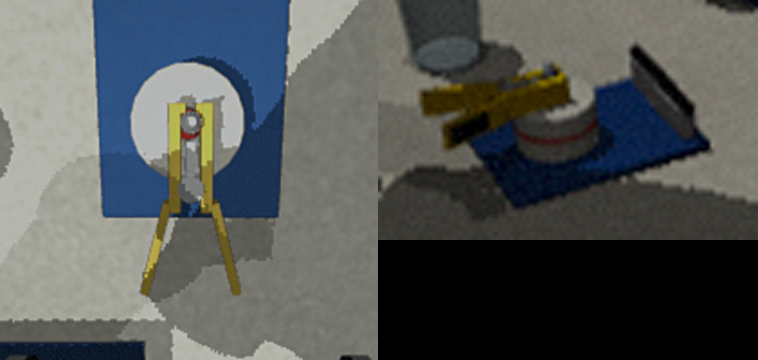

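The clamp is clipped level around the pin with its underside on the roll, in both the wrist and side views. Next I move to look over the dishes with the gripper turned to the stage's x axis.

>>> {"op": "jog_arm", "data": {"plan": [{"tx": 0.0, "ty": 0.06, "tz": -0.0375, "wx": 0, "wy": 0, "wz": 0.09, "hand": 1}, {"tx": 0.03, "ty": 0.12, "tz": -0.0375, "wx": 0, "wy": 0, "wz": 0.18, "hand": 1}, {"tx": 0.06, "ty": 0.18, "tz": -0.0375, "wx": 0, "wy": 0, "wz": 0.27, "hand": 1}, {"tx": 0.104, "ty": 0.24, "tz": -0.0375, "wx": 0, "wy": 0, "wz": 0.36, "hand": 1}, {"tx": 0.104, "ty": 0.3, "tz": -0.0375, "wx": 0, "wy": 0, "wz": 0.45, "hand": 1}, {"tx": 0.104, "ty": 0.36, "tz": -0.0375, "wx": 0, "wy": 0, "wz": 0.54, "hand": 1}, {"tx": 0.104, "ty": 0.414, "tz": -0.0375, "wx": 0, "wy": 0, "wz": 0.63, "hand": 1}, {"tx": 0.104, "ty": 0.414, "tz": -0.0375, "wx": 0, "wy": 0, "wz": 0.72, "hand": 1}, {"tx": 0.104, "ty": 0.414, "tz": -0.0375, "wx": 0, "wy": 0, "wz": 0.81, "hand": 1}, {"tx": 0.104, "ty": 0.414, "tz": -0.0375, "wx": 0, "wy": 0, "wz": 0.9, "hand": 1}, {"tx": 0.104, "ty": 0.414, "tz": -0.0375, "wx": 0, "wy": 0, "wz": 0.99, "hand": 1}, {"tx": 0.104, "ty": 0.414, "tz": -0.0375, "wx": 0, "wy": 0, "wz": 0.99, "hand": 1}]}}

```text
time: 21.8
ee_pos: [539.1, -99.9, 198.0]
tool_rot: [3.139, -0.0, -1.708]
force: [0.1, 0.1, -0.3]
width: 0.999
finger_force: 0.0
```

>>> {"op": "jog_arm", "data": {"plan": [{"tx": 0, "ty": 0, "tz": 0, "wx": 0, "wy": 0, "wz": 0, "hand": 1}, {"tx": 0, "ty": 0, "tz": 0, "wx": 0, "wy": 0, "wz": 0, "hand": 1}, {"tx": 0, "ty": 0, "tz": 0, "wx": 0, "wy": 0, "wz": 0, "hand": 1}]}}

```text
time: 22.1
ee_pos: [539.7, -99.7, 199.3]
tool_rot: [3.141, -0.0, -1.705]
force: [-0.0, 0.2, 0.1]
width: 0.998
finger_force: 0.0
```

```bash
cat >> h.py <<'E'
def dishes(w,z=14):
    hsv=cv2.cvtColor(w["pixels"],cv2.COLOR_RGB2HSV); out={}
    for n,lo,hi in (("orange",(5,70,50),(20,255,255)),("purple",(130,50,40),(165,255,255)),("red",(168,90,40),(180,255,255)),("red0",(0,90,40),(4,255,255)),("turq",(80,120,50),(95,255,255))):
        s=cv2.connectedComponentsWithStats(cv2.inRange(hsv,lo,hi))
        for i in range(1,s[0]):
            if s[2][i,4]>150:
                x,y,ww,hh,a=s[2][i]; c=(x+(ww-1)/2,y+(hh-1)/2); P=ray(w,*c,z)
                print(n,s[2][i].tolist(),"P",P.round(1),"diam",np.linalg.norm(ray(w,x,c[1],z)-ray(w,x+ww,c[1],z)).round(1)); out[n]=P
    return out
E
python3 - <<'E'
from h import *
import pickle
print(tool()); w=cam("wrist");pickle.dump(w,open("w11.pkl","wb")); dishes(w)
# place discs: bright white circles ringed dark; stop pins are blue
hsv=cv2.cvtColor(w["pixels"],cv2.COLOR_RGB2HSV); s=cv2.connectedComponentsWithStats(cv2.inRange(hsv,(100,120,40),(125,255,255)))
for i in range(1,s[0]):
    if 5<s[2][i,4]<120: print("pin",s[3][i].round(1),ray(w,*s[3][i],15).round(1),s[2][i,4])
E
```

```text
(array([539.66944087, -99.72929526, 199.27549756]), array([[-1.33960467e-01, -9.90986572e-01, -4.54474330e-04],
       [-9.90986672e-01,  1.33960496e-01, -3.38737581e-05],
       [ 9.44500459e-05,  4.45840259e-04, -9.99999896e-01]]))
orange [181, 208, 29, 28, 623] P [622.6 -50.2  14. ] diam 37.0
purple [167, 70, 33, 34, 874] P [ 605.  -210.6   14. ] diam 36.8
red0 [0, 186, 37, 21, 489] P [ 834.  -112.9   14. ] diam 46.0
red0 [11, 213, 31, 22, 397] P [837.3 -76.4  14. ] diam 39.6
red0 [0, 237, 20, 22, 237] P [870.8 -46.8  14. ] diam 26.2
red0 [0, 261, 51, 23, 681] P [863.6  -9.2  14. ] diam 68.7
turq [116, 134, 34, 33, 866] P [ 678.7 -149.3   14. ] diam 40.3
pin [311.  40.] [ 459.9 -237.8   15. ] 17
pin [334.  40.] [ 435.6 -234.5   15. ] 17
pin [308.8  82.8] [ 465.7 -195.6   15. ] 13
pin [330.9  82.7] [ 441.3 -192.4   15. ] 16
pin [307.7 101.5] [ 468.4 -176.1   15. ] 14
pin [329.5 101.5] [ 444.1 -172.8   15. ] 14
pin [305.8 139.7] [ 474.2 -134.1   15. ] 12
pin [326.9 139.6] [ 449.6 -130.8   15. ] 15
pin [305.2 156.5] [ 476.5 -114.5   15. ] 13
pin [325.6 156.6] [ 452.4 -111.1   15. ] 13
pin [303.1 190.9] [482.5 -72.5  15. ] 8
pin [323.5 191. ] [457.7 -69.   15. ] 10
pin [302.5 206.2] [485.  -52.8  15. ] 11
pin [322.  206.2] [460.8 -49.5  15. ] 10
pin [301.  237.5] [490.6 -10.5  15. ] 10
pin [320.1 237.7] [466.1  -7.   15. ] 9
pin [300.2 251.6] [493.5   9.4  15. ] 12
pin [318.9 251.3] [469.1  12.3  15. ] 9
pin [298.9 279.9] [498.9  51.5  15. ] 9
pin [316.7 279.7] [475.   54.4  15. ] 10
```

```bash
python3 - <<'E'
from h import *
go((627,0,130)) 
E
```

```text
t units [-0.1382 -0.0914  0.0867] wz 0.0
```

>>> {"op": "jog_arm", "data": {"plan": [{"tx": -0.05, "ty": -0.03, "tz": 0.03, "wx": 0, "wy": 0, "wz": 0, "hand": 1}, {"tx": -0.1, "ty": -0.06, "tz": 0.06, "wx": 0, "wy": 0, "wz": 0, "hand": 1}, {"tx": -0.138, "ty": -0.0914, "tz": 0.0867, "wx": 0, "wy": 0, "wz": 0, "hand": 1}, {"tx": -0.138, "ty": -0.0914, "tz": 0.0867, "wx": 0, "wy": 0, "wz": 0, "hand": 1}, {"tx": -0.138, "ty": -0.0914, "tz": 0.0867, "wx": 0, "wy": 0, "wz": 0, "hand": 1}, {"tx": -0.138, "ty": -0.0914, "tz": 0.0867, "wx": 0, "wy": 0, "wz": 0, "hand": 1}, {"tx": -0.138, "ty": -0.0914, "tz": 0.0867, "wx": 0, "wy": 0, "wz": 0, "hand": 1}]}}

```text
time: 22.85
ee_pos: [627.3, -1.1, 131.7]
tool_rot: [-3.139, 0.001, -1.708]
force: [-0.0, -1.4, 1.1]
width: 0.999
finger_force: 0.0
```

```bash
python3 - <<'E'
from h import *
print(tool()); w=cam("wrist"); save(w,"w12.png",k=1.5); o=dishes(w)["orange"]; go((o[0],o[1],60)); go((o[0],o[1],3)); a=cam("top"); dishes(a); 
E
```

```text
(array([627.25659559,  -1.09148139, 131.68212621]), array([[-1.36345398e-01, -9.90658700e-01,  2.29617042e-03],
       [-9.90661193e-01,  1.36346358e-01,  2.66229251e-04],
       [-5.76816798e-04, -2.23842779e-03, -9.99997328e-01]]))
orange [232, 123, 38, 39, 1162] P [624.7 -47.1  14. ] diam 35.5
red0 [0, 46, 36, 32, 761] P [ 815.5 -142.9   14. ] diam 31.3
red0 [0, 93, 43, 29, 902] P [ 826.3 -106.3   14. ] diam 39.0
red0 [0, 175, 57, 29, 1042] P [847.5 -31.7  14. ] diam 56.1
turq [147, 3, 49, 55, 2021] P [ 678.1 -148.5   14. ] diam 41.3
t units [ 0.0575 -0.0046  0.0895] wz 0.0
t units [ 0.0576 -0.0045  0.1608] wz 0.0
orange [273, 171, 14, 14, 157] P [623.6 -45.5  14. ] diam 37.7
turq [310, 149, 15, 15, 171] P [ 679.7 -148.5   14. ] diam 40.4
```

>>> {"op": "jog_arm", "data": {"plan": [{"tx": 0.0575, "ty": -0.0046, "tz": 0.02, "wx": 0, "wy": 0, "wz": 0, "hand": 1}, {"tx": 0.0575, "ty": -0.0046, "tz": 0.07, "wx": 0, "wy": 0, "wz": 0, "hand": 1}, {"tx": 0.0575, "ty": -0.0046, "tz": 0.09, "wx": 0, "wy": 0, "wz": 0, "hand": 1}, {"tx": 0.0575, "ty": -0.0046, "tz": 0.12, "wx": 0, "wy": 0, "wz": 0, "hand": 1}, {"tx": 0.0575, "ty": -0.0046, "tz": 0.15, "wx": 0, "wy": 0, "wz": 0, "hand": 0.7}, {"tx": 0.0575, "ty": -0.0046, "tz": 0.1608, "wx": 0, "wy": 0, "wz": 0, "hand": 0.4}, {"tx": 0.0575, "ty": -0.0046, "tz": 0.1608, "wx": 0, "wy": 0, "wz": 0, "hand": 0.2}, {"tx": 0.0575, "ty": -0.0046, "tz": 0.1608, "wx": 0, "wy": 0, "wz": 0, "hand": -0.2}, {"tx": 0.0575, "ty": -0.0046, "tz": 0.1608, "wx": 0, "wy": 0, "wz": 0, "hand": -0.5}, {"tx": 0.0575, "ty": -0.0046, "tz": 0.1608, "wx": 0, "wy": 0, "wz": 0, "hand": -1}, {"tx": 0.0575, "ty": -0.0046, "tz": 0.1608, "wx": 0, "wy": 0, "wz": 0, "hand": -1}, {"tx": 0.0575, "ty": -0.0046, "tz": 0.1608, "wx": 0, "wy": 0, "wz": 0, "hand": -1}]}}

```text
time: 24.15
ee_pos: [625.8, -46.3, 3.3]
tool_rot: [-3.139, 0.0, -1.706]
force: [-2.1, -0.2, 5.9]
width: 0.437
finger_force: 60.6
```

>>> {"op": "jog_arm", "data": {"plan": [{"tx": 0, "ty": 0, "tz": 0, "wx": 0, "wy": 0, "wz": 0, "hand": -1}, {"tx": 0, "ty": 0, "tz": -0.03, "wx": 0, "wy": 0, "wz": 0, "hand": -1}, {"tx": 0, "ty": 0, "tz": -0.08, "wx": 0, "wy": 0, "wz": 0, "hand": -1}, {"tx": 0, "ty": 0, "tz": -0.08, "wx": 0, "wy": 0, "wz": 0, "hand": -1}, {"tx": 0, "ty": 0, "tz": -0.08, "wx": 0, "wy": 0, "wz": 0, "hand": -1}, {"tx": 0, "ty": 0, "tz": -0.08, "wx": 0, "wy": 0, "wz": 0, "hand": -1}]}}

```text
time: 24.75
ee_pos: [623.9, -46.3, 64.7]
tool_rot: [3.14, 0.0, -1.707]
force: [-0.0, 0.3, -0.7]
width: 0.436
finger_force: 60.2
```

```bash
cat >> h.py <<'E'
def held(w,col,z):
    "centre of held dish in tool frame"
    P=dishes(w,w["tp"][2]+z)[col]; return w["tR"].T@(P-w["tp"])
E
python3 - <<'E'
from h import *
p,R=tool();print(p,read_state()["width"],read_state()["force"]); w=cam("wrist"); w["tp"]=p;w["tR"]=R; save(w,"w13.png",k=1.5)
h=held(w,"orange",8); print("held",h)
t=np.array([475.6,-30.0,90])-R@[h[0],0,0]; print(t); go(t)
E
```

```text
[623.8791164  -46.30937384  64.73699586] 0.435801053097938 [-0.01817333  0.26618351 -0.69118053]
orange [222, 212, 67, 65, 3444] P [622.9 -49.5  72.7] diam 36.0
turq [119, 43, 65, 65, 3257] P [ 658.3 -139.2   72.7] diam 29.5
held [ 3.26049029  0.54916441 -7.99964353]
[476.04341313 -26.76980163  90.00045386]
t units [ 0.0008  0.1863 -0.0316] wz 0.0
```

```bash
python3 - <<'E'
from h import *
go((475.7,-30.2,70));go((475.7,-30.2,25))
E
```

```text
t units [ 0.0051  0.1861 -0.0066] wz 0.0
t units [0.0051 0.186  0.0496] wz 0.0
```

>>> {"op": "jog_arm", "data": {"plan": [{"tx": 0.0, "ty": 0.05, "tz": -0.0066, "wx": 0, "wy": 0, "wz": 0, "hand": -1}, {"tx": 0.0, "ty": 0.1, "tz": -0.0066, "wx": 0, "wy": 0, "wz": 0, "hand": -1}, {"tx": 0.0051, "ty": 0.15, "tz": -0.0066, "wx": 0, "wy": 0, "wz": 0, "hand": -1}, {"tx": 0.0051, "ty": 0.186, "tz": -0.0066, "wx": 0, "wy": 0, "wz": 0, "hand": -1}, {"tx": 0.0051, "ty": 0.186, "tz": 0.0, "wx": 0, "wy": 0, "wz": 0, "hand": -1}, {"tx": 0.0051, "ty": 0.186, "tz": 0.03, "wx": 0, "wy": 0, "wz": 0, "hand": -1}, {"tx": 0.0051, "ty": 0.186, "tz": 0.0496, "wx": 0, "wy": 0, "wz": 0, "hand": -1}, {"tx": 0.0051, "ty": 0.186, "tz": 0.0496, "wx": 0, "wy": 0, "wz": 0, "hand": -1}, {"tx": 0.0051, "ty": 0.186, "tz": 0.0496, "wx": 0, "wy": 0, "wz": 0, "hand": -1}, {"tx": 0.0051, "ty": 0.186, "tz": 0.0496, "wx": 0, "wy": 0, "wz": 0, "hand": -1}]}}

```text
time: 25.8
ee_pos: [477.4, -30.2, 26.4]
tool_rot: [-3.14, 0.0, -1.707]
force: [0.7, 0.4, 0.3]
width: 0.437
finger_force: 60.3
```

```bash
cat >> h.py <<'E'
def pins(w,zp=15):
    hsv=cv2.cvtColor(w["pixels"],cv2.COLOR_RGB2HSV); s=cv2.connectedComponentsWithStats(cv2.inRange(hsv,(100,120,40),(125,255,255)))
    for i in range(1,s[0]):
        if 5<s[2][i,4]<300: print("pin",s[3][i].round(1),ray(w,*s[3][i],zp).round(1),s[2][i,4])
E
python3 - <<'E'
from h import *
import pickle
p,R=tool();print(p,read_state()["width"]); w=cam("wrist"); save(w,"w14.png",k=1.5);pickle.dump(w,open("w14.pkl","wb"))
for z in (26,32): dishes(w,z)
pins(w)
E
```

```text
[477.44576324 -30.20182695  26.44256658] 0.43691269764617463
orange [222, 212, 67, 66, 3449] P [477.  -28.9  26. ] diam 38.3
orange [222, 212, 67, 66, 3449] P [476.7 -31.9  32. ] diam 36.7
pin [232.5  45.3] [ 474.2 -134.6   15. ] 91
pin [281.4  45.3] [ 449.7 -131.2   15. ] 87
pin [233.4  87. ] [ 476.8 -115.    15. ] 68
pin [280.4  86.7] [ 452.4 -111.8   15. ] 71
pin [235.  167.3] [482.6 -72.7  15. ] 61
pin [278.5 167.3] [458.1 -69.4  15. ] 59
pin [235.7 200.5] [485.2 -53.1  15. ] 65
pin [277.6 200.5] [460.8 -49.9  15. ] 61
pin [237.4 292.4] [493.7   8.7  15. ] 65
pin [275.3 292.3] [469.3  11.9  15. ] 69
```

View pics/w14.png

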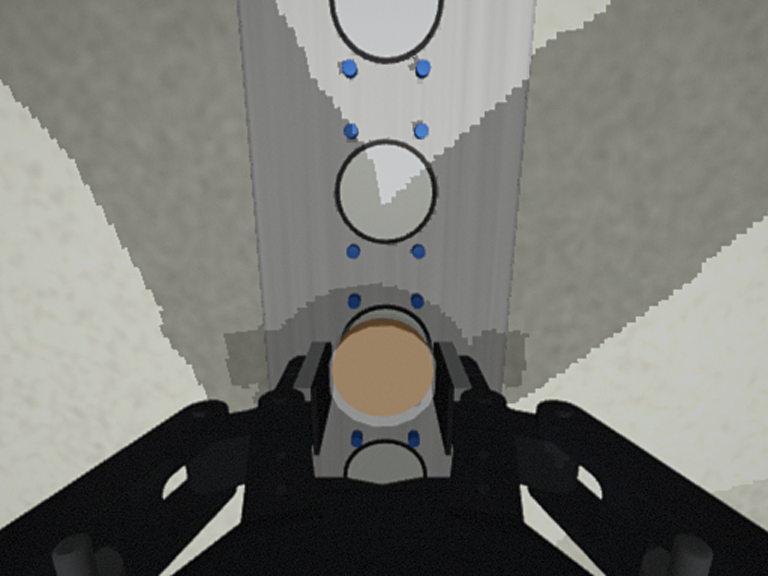

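The dish is held over place 1 at (382,370). The place's near stops are at (354,300) and (417,300), and the neighbouring stops beyond it at (357,438) and (413,438) are clear. It looks aligned within about 1 mm, so I lower it and watch the force.

>>> {"op": "jog_arm", "data": {"plan": [{"tx": 0, "ty": 0.001, "tz": 0.004, "wx": 0, "wy": 0, "wz": 0, "hand": -1}, {"tx": 0, "ty": 0.001, "tz": 0.008, "wx": 0, "wy": 0, "wz": 0, "hand": -1}, {"tx": 0, "ty": 0.001, "tz": 0.011, "wx": 0, "wy": 0, "wz": 0, "hand": -1}, {"tx": 0, "ty": 0.001, "tz": 0.0125, "wx": 0, "wy": 0, "wz": 0, "hand": -1}, {"tx": 0, "ty": 0.001, "tz": 0.0125, "wx": 0, "wy": 0, "wz": 0, "hand": -1}, {"tx": 0, "ty": 0.001, "tz": 0.0125, "wx": 0, "wy": 0, "wz": 0, "hand": -1}]}}

```text
time: 26.45
ee_pos: [475.9, -30.1, 15.9]
tool_rot: [-3.142, -0.0, -1.707]
force: [-0.4, -0.5, 0.2]
width: 0.432
finger_force: 60.3
```

>>> {"op": "jog_arm", "data": {"plan": [{"tx": 0, "ty": 0, "tz": 0, "wx": 0, "wy": 0, "wz": 0, "hand": 0.1}, {"tx": 0, "ty": 0, "tz": 0, "wx": 0, "wy": 0, "wz": 0, "hand": 0.35}, {"tx": 0, "ty": 0, "tz": 0, "wx": 0, "wy": 0, "wz": 0, "hand": 0.35}, {"tx": 0, "ty": 0, "tz": 0, "wx": 0, "wy": 0, "wz": 0, "hand": 0.35}, {"tx": 0, "ty": 0, "tz": -0.04, "wx": 0, "wy": 0, "wz": 0, "hand": 0.35}, {"tx": 0, "ty": 0, "tz": -0.1, "wx": 0, "wy": 0, "wz": 0, "hand": 0.5}, {"tx": 0, "ty": 0, "tz": -0.16, "wx": 0, "wy": 0, "wz": 0, "hand": 1}, {"tx": 0, "ty": 0, "tz": -0.16, "wx": 0, "wy": 0, "wz": 0, "hand": 1}, {"tx": 0, "ty": 0, "tz": -0.16, "wx": 0, "wy": 0, "wz": 0, "hand": 1}]}}

```text
time: 27.35
ee_pos: [476.4, -29.9, 145.1]
tool_rot: [-3.139, 0.002, -1.707]
force: [-0.5, 0.3, -0.2]
width: 1.002
finger_force: 0.0
```

```bash
python3 - <<'E'
from h import *
import pickle
print(tool(),read_state()["width"]); w=cam("wrist"); dishes(w,24); go((605,-166,130))
E
```

```text
(array([476.42728868, -29.8588368 , 145.065178  ]), array([[-0.13587572, -0.99072133,  0.00300626],
       [-0.99072471,  0.13587962,  0.00113216],
       [-0.00153015, -0.00282455, -0.99999484]])) 1.0022632400945661
orange [238, 169, 36, 36, 1048] P [475.2 -31.8  24. ] diam 35.6
purple [60, 0, 46, 33, 1217] P [ 600.  -198.6   24. ] diam 38.9
turq [3, 70, 50, 44, 1510] P [ 667.6 -147.4   24. ] diam 45.3
t units [ 0.1464 -0.1835  0.0169] wz 0.0
```

>>> {"op": "jog_arm", "data": {"plan": [{"tx": 0.04, "ty": -0.05, "tz": 0.0, "wx": 0, "wy": 0, "wz": 0, "hand": 1}, {"tx": 0.08, "ty": -0.1, "tz": 0.0, "wx": 0, "wy": 0, "wz": 0, "hand": 1}, {"tx": 0.12, "ty": -0.15, "tz": 0.0169, "wx": 0, "wy": 0, "wz": 0, "hand": 1}, {"tx": 0.1464, "ty": -0.1835, "tz": 0.0169, "wx": 0, "wy": 0, "wz": 0, "hand": 1}, {"tx": 0.1464, "ty": -0.1835, "tz": 0.0169, "wx": 0, "wy": 0, "wz": 0, "hand": 1}, {"tx": 0.1464, "ty": -0.1835, "tz": 0.0169, "wx": 0, "wy": 0, "wz": 0, "hand": 1}, {"tx": 0.1464, "ty": -0.1835, "tz": 0.0169, "wx": 0, "wy": 0, "wz": 0, "hand": 1}, {"tx": 0.1464, "ty": -0.1835, "tz": 0.0169, "wx": 0, "wy": 0, "wz": 0, "hand": 1}]}}

```text
time: 28.2
ee_pos: [604.8, -165.3, 130.4]
tool_rot: [3.141, 0.0, -1.706]
force: [0.4, 0.5, -0.2]
width: 1.002
finger_force: 0.0
```

```bash
python3 - <<'E'
from h import *
p,R=tool();print(p); w=cam("wrist"); o=dishes(w,11)["purple"]; 
# offset per same method for orange: grasp at TCP y=-46.3 matched blob z14 at -47.1
go((o[0],o[1]+0.5,60)); go((o[0],o[1]+0.5,3))
E
```

```text
[ 604.80985145 -165.25249723  130.40708804]
purple [227, 124, 38, 38, 1148] P [ 606.8 -211.3   11. ] diam 35.8
red0 [0, 241, 36, 31, 621] P [ 862.9 -126.3   11. ] diam 38.1
red0 [3, 272, 40, 31, 662] P [871.3 -89.4  11. ] diam 43.8
red0 [42, 273, 35, 19, 246] P [829.6 -90.1  11. ] diam 38.1
red0 [61, 354, 30, 30, 405] P [848.7  27.8  11. ] diam 36.2
turq [164, 195, 41, 38, 1166] P [ 678.6 -149.5   11. ] diam 41.5
t units [ 0.0562 -0.01    0.0884] wz 0.0
t units [ 0.0562 -0.01    0.1596] wz 0.0
```

>>> {"op": "jog_arm", "data": {"plan": [{"tx": 0.0562, "ty": -0.01, "tz": 0.02, "wx": 0, "wy": 0, "wz": 0, "hand": 1}, {"tx": 0.0562, "ty": -0.01, "tz": 0.07, "wx": 0, "wy": 0, "wz": 0, "hand": 1}, {"tx": 0.0562, "ty": -0.01, "tz": 0.09, "wx": 0, "wy": 0, "wz": 0, "hand": 1}, {"tx": 0.0562, "ty": -0.01, "tz": 0.12, "wx": 0, "wy": 0, "wz": 0, "hand": 1}, {"tx": 0.0562, "ty": -0.01, "tz": 0.15, "wx": 0, "wy": 0, "wz": 0, "hand": 0.7}, {"tx": 0.0562, "ty": -0.01, "tz": 0.1596, "wx": 0, "wy": 0, "wz": 0, "hand": 0.4}, {"tx": 0.0562, "ty": -0.01, "tz": 0.1596, "wx": 0, "wy": 0, "wz": 0, "hand": 0.2}, {"tx": 0.0562, "ty": -0.01, "tz": 0.1596, "wx": 0, "wy": 0, "wz": 0, "hand": -0.2}, {"tx": 0.0562, "ty": -0.01, "tz": 0.1596, "wx": 0, "wy": 0, "wz": 0, "hand": -0.5}, {"tx": 0.0562, "ty": -0.01, "tz": 0.1596, "wx": 0, "wy": 0, "wz": 0, "hand": -1}, {"tx": 0.0562, "ty": -0.01, "tz": 0.1596, "wx": 0, "wy": 0, "wz": 0, "hand": -1}, {"tx": 0.0562, "ty": -0.01, "tz": 0.1596, "wx": 0, "wy": 0, "wz": 0, "hand": -1}]}}

```text
time: 29.45
ee_pos: [608.4, -211.8, 4.5]
tool_rot: [-3.138, -0.0, -1.706]
force: [-0.9, 1.4, 6.4]
width: 0.432
finger_force: 60.6
```

>>> {"op": "jog_arm", "data": {"plan": [{"tx": 0, "ty": 0, "tz": 0, "wx": 0, "wy": 0, "wz": 0, "hand": -1}, {"tx": 0, "ty": 0, "tz": -0.03, "wx": 0, "wy": 0, "wz": 0, "hand": -1}, {"tx": 0, "ty": 0, "tz": -0.08, "wx": 0, "wy": 0, "wz": 0, "hand": -1}, {"tx": 0, "ty": 0, "tz": -0.08, "wx": 0, "wy": 0, "wz": 0, "hand": -1}, {"tx": 0, "ty": 0, "tz": -0.08, "wx": 0, "wy": 0, "wz": 0, "hand": -1}, {"tx": 0, "ty": 0, "tz": -0.08, "wx": 0, "wy": 0, "wz": 0, "hand": -1}]}}

```text
time: 30.05
ee_pos: [606.6, -211.5, 65.9]
tool_rot: [3.14, 0.0, -1.707]
force: [0.1, -0.4, -1.3]
width: 0.432
finger_force: 60.1
```

```bash
python3 - <<'E'
from h import *
p,R=tool();print(p,read_state()["width"]); w=cam("wrist"); w["tp"]=p;w["tR"]=R
h=held(w,"purple",8); print("held",h)   # orange gave 3.26 and went in at TCP=place, so offset h-3.26
t=np.array([459.0,-153.7,70])-R@[h[0]-3.0,0,0]; print(t); go(t); t[2]=25; go(t)
E
```

```text
[ 606.55742523 -211.50940164   65.89715159] 0.43201657067208915
purple [222, 212, 66, 65, 3359] P [ 605.8 -214.7   73.9] diam 35.5
held [ 3.26084564  0.28053647 -8.00127732]
[ 459.03548248 -153.44157898   70.00012986]
t units [-0.0469  0.1923 -0.0052] wz 0.0
t units [-0.0469  0.1922  0.051 ] wz 0.0
```

>>> {"op": "jog_arm", "data": {"plan": [{"tx": -0.015, "ty": 0.05, "tz": -0.006, "wx": 0, "wy": 0, "wz": 0, "hand": -1}, {"tx": -0.03, "ty": 0.1, "tz": -0.006, "wx": 0, "wy": 0, "wz": 0, "hand": -1}, {"tx": -0.0469, "ty": 0.15, "tz": -0.006, "wx": 0, "wy": 0, "wz": 0, "hand": -1}, {"tx": -0.0469, "ty": 0.1925, "tz": -0.006, "wx": 0, "wy": 0, "wz": 0, "hand": -1}, {"tx": -0.0469, "ty": 0.1925, "tz": 0.0, "wx": 0, "wy": 0, "wz": 0, "hand": -1}, {"tx": -0.0469, "ty": 0.1925, "tz": 0.03, "wx": 0, "wy": 0, "wz": 0, "hand": -1}, {"tx": -0.0469, "ty": 0.1925, "tz": 0.051, "wx": 0, "wy": 0, "wz": 0, "hand": -1}, {"tx": -0.0469, "ty": 0.1925, "tz": 0.051, "wx": 0, "wy": 0, "wz": 0, "hand": -1}, {"tx": -0.0469, "ty": 0.1925, "tz": 0.051, "wx": 0, "wy": 0, "wz": 0, "hand": -1}, {"tx": -0.0469, "ty": 0.1925, "tz": 0.051, "wx": 0, "wy": 0, "wz": 0, "hand": -1}]}}

```text
time: 31.1
ee_pos: [460.5, -153.9, 26.5]
tool_rot: [-3.14, -0.0, -1.707]
force: [-0.7, 0.4, 0.1]
width: 0.436
finger_force: 60.2
```

```bash
python3 - <<'E'
from h import *
print(tool()[0]); w=cam("wrist"); pins(w); dishes(w,26); go((459,-153.5,16))
E
```

```text
[ 460.49195428 -153.85031983   26.4761459 ]
pin [233.6  88.8] [ 459.9 -237.8   15. ] 71
pin [280.2  88.6] [ 435.6 -234.6   15. ] 72
pin [235.  168.7] [ 465.7 -195.6   15. ] 62
pin [278.5 168.9] [ 441.3 -192.1   15. ] 61
pin [235.7 201.8] [ 468.4 -176.    15. ] 63
pin [277.5 201.7] [ 444.  -172.8   15. ] 60
pin [237.5 293.4] [ 476.8 -114.2   15. ] 66
pin [275.3 293.3] [ 452.4 -111.    15. ] 69
purple [222, 213, 66, 64, 3362] P [ 460.4 -152.6   26. ] diam 37.7
t units [-0.0001  0.002   0.0133] wz 0.0
```

>>> {"op": "jog_arm", "data": {"plan": [{"tx": -0.0006, "ty": 0.001, "tz": 0.004, "wx": 0, "wy": 0, "wz": 0, "hand": -1}, {"tx": -0.0006, "ty": 0.001, "tz": 0.008, "wx": 0, "wy": 0, "wz": 0, "hand": -1}, {"tx": -0.0006, "ty": 0.001, "tz": 0.011, "wx": 0, "wy": 0, "wz": 0, "hand": -1}, {"tx": -0.0006, "ty": 0.001, "tz": 0.012, "wx": 0, "wy": 0, "wz": 0, "hand": -1}, {"tx": -0.0006, "ty": 0.001, "tz": 0.012, "wx": 0, "wy": 0, "wz": 0, "hand": -1}, {"tx": -0.0006, "ty": 0.001, "tz": 0.012, "wx": 0, "wy": 0, "wz": 0, "hand": -1}]}}

```text
time: 31.75
ee_pos: [458.9, -153.1, 16.5]
tool_rot: [3.142, -0.0, -1.707]
force: [-2.1, 0.9, 4.4]
width: 0.433
finger_force: 60.8
```

>>> {"op": "jog_arm", "data": {"plan": [{"tx": 0, "ty": 0, "tz": -0.0005, "wx": 0, "wy": 0, "wz": 0, "hand": 0.1}, {"tx": 0, "ty": 0, "tz": 0, "wx": 0, "wy": 0, "wz": 0, "hand": 0.35}, {"tx": 0, "ty": 0, "tz": 0, "wx": 0, "wy": 0, "wz": 0, "hand": 0.35}, {"tx": 0, "ty": 0, "tz": 0, "wx": 0, "wy": 0, "wz": 0, "hand": 0.35}, {"tx": 0, "ty": 0, "tz": -0.04, "wx": 0, "wy": 0, "wz": 0, "hand": 0.35}, {"tx": 0, "ty": 0, "tz": -0.1, "wx": 0, "wy": 0, "wz": 0, "hand": 0.5}, {"tx": 0, "ty": 0, "tz": -0.16, "wx": 0, "wy": 0, "wz": 0, "hand": 1}, {"tx": 0, "ty": 0, "tz": -0.16, "wx": 0, "wy": 0, "wz": 0, "hand": 1}, {"tx": 0, "ty": 0, "tz": -0.16, "wx": 0, "wy": 0, "wz": 0, "hand": 1}]}}

```text
time: 32.65
ee_pos: [459.7, -153.0, 145.4]
tool_rot: [-3.139, 0.001, -1.707]
force: [-0.4, -0.5, -1.5]
width: 1.001
finger_force: 0.0
```

```bash
python3 - <<'E'
from h import *
print(tool()[0]); w=cam("wrist"); dishes(w,24)
a=cam("top"); im=a["pixels"][200:250,360:415].astype(int); hsv=cv2.cvtColor(a["pixels"],cv2.COLOR_RGB2HSV); m=((im[:,:,0]-im[:,:,1])>15).astype(np.uint8)
s=cv2.connectedComponentsWithStats(m); i=1+np.argmax(s[2][1:,4]); c=s[3][i]+[360,200]; print(s[2][i],ray(a,*c,8).round(1)); print(hsv[int(c[1]),int(c[0])])
go((487,-286,130))
E
```

```text
[ 459.65229079 -152.95868608  145.39260905]
orange [240, 277, 32, 32, 814] P [474.8 -34.5  24. ] diam 35.6
purple [238, 169, 36, 37, 1048] P [ 458.6 -154.4   24. ] diam 35.7
turq [33, 198, 43, 36, 1043] P [ 667.  -152.3   24. ] diam 44.1Traceback (most recent call last):
  File "<stdin>", line 4, in <module>
    return _wrapfunc(a, 'argmax', axis=axis, out=out, **kwds)
    return bound(*args, **kwds)
ValueError: attempt to get argmax of an empty sequence
```

```bash
python3 - <<'E'
from h import *
for n in ("top","side"):
    a=cam(n); im=a["pixels"].astype(int); m=(((im[:,:,0]-im[:,:,1])>12)&((im[:,:,0]-im[:,:,2])>12)).astype(np.uint8)
    s=cv2.connectedComponentsWithStats(m)
    for i in range(1,s[0]):
        if s[2][i,4]>60: c=s[3][i]; print(n,s[2][i],ray(a,*c,8).round(1),im[int(c[1]),int(c[0])])
go((487,-286,130))
E
```

```text
top [273  97  10  20 121] [823.5 -46.2   8. ] [42 29 28]
top [285  99   9   9  61] [833.1 -78.2   8. ] [112   8   2]
top [306 101   9  20 119] [ 809.7 -135.5    8. ] [42 27 27]
top [318 102   9  10  61] [ 819.4 -167.8    8. ] [113   9   4]
top [130 260  12  11  88] [400.  343.7   8. ] [17 10  5]
side [  0  12  20  40 341] [ 493.3 2280.     8. ] [57 47  1]
side [  9  65  20  14 136] [ 379.7 1490.7    8. ] [62 46  0]
side [161 158  37  15 240] [569.9 307.3   8. ] [48 36  0]
side [309 161  44  36 643] [867.2 -28.7   8. ] [121 119  98]
side [203 229  16  13 163] [477.9 -20.9   8. ] [89 64 40]
side [305 322  21  20 329] [ 486.2 -365.2    8. ] [85 44 47]
t units [ 0.1598 -0.0585  0.0159] wz 0.0
```

```bash
python3 - <<'E'
from h import *
go((489,-319,130))
E
```

```text
t units [ 0.2004 -0.0665  0.0159] wz 0.0
```

>>> {"op": "jog_arm", "data": {"plan": [{"tx": 0.055, "ty": -0.02, "tz": 0.0, "wx": 0, "wy": 0, "wz": 0, "hand": 1}, {"tx": 0.11, "ty": -0.04, "tz": 0.0, "wx": 0, "wy": 0, "wz": 0, "hand": 1}, {"tx": 0.16, "ty": -0.0665, "tz": 0.016, "wx": 0, "wy": 0, "wz": 0, "hand": 1}, {"tx": 0.2, "ty": -0.0665, "tz": 0.016, "wx": 0, "wy": 0, "wz": 0, "hand": 1}, {"tx": 0.2, "ty": -0.0665, "tz": 0.016, "wx": 0, "wy": 0, "wz": 0, "hand": 1}, {"tx": 0.2, "ty": -0.0665, "tz": 0.016, "wx": 0, "wy": 0, "wz": 0, "hand": 1}, {"tx": 0.2, "ty": -0.0665, "tz": 0.016, "wx": 0, "wy": 0, "wz": 0, "hand": 1}, {"tx": 0.2, "ty": -0.0665, "tz": 0.016, "wx": 0, "wy": 0, "wz": 0, "hand": 1}]}}

```text
time: 33.65
ee_pos: [490.1, -317.9, 131.5]
tool_rot: [3.142, 0.0, -1.706]
force: [0.1, 0.3, 0.5]
width: 1.0
finger_force: 0.0
```

```bash
python3 - <<'E'
from h import *
p,R=tool();print(p); w=cam("wrist"); im=w["pixels"].astype(int)
m=((im[:,:,0]-im[:,:,1])>25).astype(np.uint8); s=cv2.connectedComponentsWithStats(m)
for i in range(1,s[0]):
    if s[2][i,4]>300: x,y,ww,hh,_=s[2][i]; print(s[2][i],ray(w,x+(ww-1)/2,y+(hh-1)/2,11).round(1),im[y+hh//2,x+ww//2],cv2.cvtColor(w["pixels"],cv2.COLOR_RGB2HSV)[y+hh//2,x+ww//2])
# black cap of marker
m=(im.max(2)<40).astype(np.uint8)[:200]; s=cv2.connectedComponentsWithStats(m)
for i in range(1,s[0]):
    if s[2][i,4]>200: x,y,ww,hh,_=s[2][i]; print("dark",s[2][i],[ray(w,x+a*ww,y+b*hh,7).round(0) for a in(0,1) for b in (0,1)])
E
```

```text
[ 490.07340331 -317.89851569  131.4915437 ]
[ 230  122   39   39 1173] [ 488.7 -364.8   11. ] [124  83  84] [179  84 124]
dark [170 102  42  19 608] [array([ 556., -409.,    7.]), array([ 560., -393.,    7.]), array([ 518., -404.,    7.]), array([ 521., -388.,    7.])]
```

```bash
python3 - <<'E'
from h import *
go((488.7,-364.3,3))
E
```

```text
t units [ 0.0577 -0.006   0.1608] wz 0.0
```

>>> {"op": "jog_arm", "data": {"plan": [{"tx": 0.0577, "ty": -0.006, "tz": 0.02, "wx": 0, "wy": 0, "wz": 0, "hand": 0.6}, {"tx": 0.0577, "ty": -0.006, "tz": 0.07, "wx": 0, "wy": 0, "wz": 0, "hand": 0.6}, {"tx": 0.0577, "ty": -0.006, "tz": 0.09, "wx": 0, "wy": 0, "wz": 0, "hand": 0.6}, {"tx": 0.0577, "ty": -0.006, "tz": 0.12, "wx": 0, "wy": 0, "wz": 0, "hand": 0.6}, {"tx": 0.0577, "ty": -0.006, "tz": 0.15, "wx": 0, "wy": 0, "wz": 0, "hand": 0.5}, {"tx": 0.0577, "ty": -0.006, "tz": 0.1608, "wx": 0, "wy": 0, "wz": 0, "hand": 0.4}, {"tx": 0.0577, "ty": -0.006, "tz": 0.1608, "wx": 0, "wy": 0, "wz": 0, "hand": 0.2}, {"tx": 0.0577, "ty": -0.006, "tz": 0.1608, "wx": 0, "wy": 0, "wz": 0, "hand": -0.2}, {"tx": 0.0577, "ty": -0.006, "tz": 0.1608, "wx": 0, "wy": 0, "wz": 0, "hand": -0.5}, {"tx": 0.0577, "ty": -0.006, "tz": 0.1608, "wx": 0, "wy": 0, "wz": 0, "hand": -1}, {"tx": 0.0577, "ty": -0.006, "tz": 0.1608, "wx": 0, "wy": 0, "wz": 0, "hand": -1}, {"tx": 0.0577, "ty": -0.006, "tz": 0.1608, "wx": 0, "wy": 0, "wz": 0, "hand": -1}]}}

```text
time: 34.9
ee_pos: [489.5, -365.6, 4.4]
tool_rot: [-3.139, -0.001, -1.707]
force: [-0.5, 1.8, 4.8]
width: 0.438
finger_force: 60.7
```

>>> {"op": "jog_arm", "data": {"plan": [{"tx": 0, "ty": 0, "tz": 0, "wx": 0, "wy": 0, "wz": 0, "hand": -1}, {"tx": 0, "ty": 0, "tz": -0.03, "wx": 0, "wy": 0, "wz": 0, "hand": -1}, {"tx": 0, "ty": 0, "tz": -0.08, "wx": 0, "wy": 0, "wz": 0, "hand": -1}, {"tx": 0, "ty": 0, "tz": -0.08, "wx": 0, "wy": 0, "wz": 0, "hand": -1}, {"tx": 0, "ty": 0, "tz": -0.08, "wx": 0, "wy": 0, "wz": 0, "hand": -1}, {"tx": 0, "ty": 0, "tz": -0.08, "wx": 0, "wy": 0, "wz": 0, "hand": -1}]}}

```text
time: 35.5
ee_pos: [487.8, -364.8, 66.0]
tool_rot: [3.14, 0.001, -1.707]
force: [0.4, 0.4, 0.4]
width: 0.428
finger_force: 60.1
```

```bash
python3 - <<'E'
from h import *
p,R=tool();print(p,read_state()["width"]); w=cam("wrist"); im=w["pixels"].astype(int)
m=((im[:,:,0]-im[:,:,1])>25).astype(np.uint8); s=cv2.connectedComponentsWithStats(m); i=1+np.argmax(s[2][1:,4]); print(s[2][i])
t=np.array([450.7,-214.9,70.]); go(t); t[2]=25; go(t)
E
```

```text
[ 487.84564498 -364.81312307   66.02545154] 0.4283025806458026
[ 222  214   66   65 3355]
t units [-0.1793  0.0713 -0.0051] wz 0.0
t units [-0.1793  0.0712  0.0512] wz 0.0
```

>>> {"op": "jog_arm", "data": {"plan": [{"tx": -0.05, "ty": 0.02, "tz": -0.006, "wx": 0, "wy": 0, "wz": 0, "hand": -1}, {"tx": -0.1, "ty": 0.04, "tz": -0.006, "wx": 0, "wy": 0, "wz": 0, "hand": -1}, {"tx": -0.15, "ty": 0.0712, "tz": -0.006, "wx": 0, "wy": 0, "wz": 0, "hand": -1}, {"tx": -0.178, "ty": 0.0712, "tz": -0.006, "wx": 0, "wy": 0, "wz": 0, "hand": -1}, {"tx": -0.178, "ty": 0.0712, "tz": 0.0, "wx": 0, "wy": 0, "wz": 0, "hand": -1}, {"tx": -0.178, "ty": 0.0712, "tz": 0.03, "wx": 0, "wy": 0, "wz": 0, "hand": -1}, {"tx": -0.178, "ty": 0.0712, "tz": 0.051, "wx": 0, "wy": 0, "wz": 0, "hand": -1}, {"tx": -0.178, "ty": 0.0712, "tz": 0.051, "wx": 0, "wy": 0, "wz": 0, "hand": -1}, {"tx": -0.178, "ty": 0.0712, "tz": 0.051, "wx": 0, "wy": 0, "wz": 0, "hand": -1}, {"tx": -0.178, "ty": 0.0712, "tz": 0.051, "wx": 0, "wy": 0, "wz": 0, "hand": -1}]}}

```text
time: 36.55
ee_pos: [452.0, -216.9, 26.6]
tool_rot: [-3.141, -0.0, -1.707]
force: [-0.2, -0.2, -0.4]
width: 0.433
finger_force: 60.2
```

```bash
python3 - <<'E'
from h import *
print(tool()[0]); w=cam("wrist"); pins(w); im=w["pixels"].astype(int)
m=((im[:,:,0]-im[:,:,1])>25).astype(np.uint8); s=cv2.connectedComponentsWithStats(m); i=1+np.argmax(s[2][1:,4]); print(s[2][i])
E
```

```text
[ 451.95371012 -216.87102505   26.64950191]
pin [235.8 204.3] [ 460.  -237.5   15. ] 63
pin [277.6 204.3] [ 435.6 -234.1   15. ] 62
pin [237.9 295.3] [ 468.2 -175.7   15. ] 69
pin [275.5 295.3] [ 444.  -172.4   15. ] 66
[ 222  214   66   65 3364]
```

>>> {"op": "jog_arm", "data": {"plan": [{"tx": -0.0014, "ty": 0.001, "tz": 0.0, "wx": 0, "wy": 0, "wz": 0, "hand": -1}, {"tx": -0.0014, "ty": 0.001, "tz": 0.004, "wx": 0, "wy": 0, "wz": 0, "hand": -1}, {"tx": -0.0014, "ty": 0.001, "tz": 0.008, "wx": 0, "wy": 0, "wz": 0, "hand": -1}, {"tx": -0.0014, "ty": 0.001, "tz": 0.011, "wx": 0, "wy": 0, "wz": 0, "hand": -1}, {"tx": -0.0014, "ty": 0.001, "tz": 0.012, "wx": 0, "wy": 0, "wz": 0, "hand": -1}, {"tx": -0.0014, "ty": 0.001, "tz": 0.012, "wx": 0, "wy": 0, "wz": 0, "hand": -1}, {"tx": -0.0014, "ty": 0.001, "tz": 0.012, "wx": 0, "wy": 0, "wz": 0, "hand": -1}]}}

```text
time: 37.3
ee_pos: [450.7, -215.2, 16.4]
tool_rot: [3.142, -0.0, -1.707]
force: [-0.7, 0.8, 2.5]
width: 0.436
finger_force: 60.5
```

>>> {"op": "jog_arm", "data": {"plan": [{"tx": 0, "ty": 0, "tz": -0.0005, "wx": 0, "wy": 0, "wz": 0, "hand": 0.1}, {"tx": 0, "ty": 0, "tz": 0, "wx": 0, "wy": 0, "wz": 0, "hand": 0.35}, {"tx": 0, "ty": 0, "tz": 0, "wx": 0, "wy": 0, "wz": 0, "hand": 0.35}, {"tx": 0, "ty": 0, "tz": 0, "wx": 0, "wy": 0, "wz": 0, "hand": 0.35}, {"tx": 0, "ty": 0, "tz": -0.04, "wx": 0, "wy": 0, "wz": 0, "hand": 0.35}, {"tx": 0, "ty": 0, "tz": -0.1, "wx": 0, "wy": 0, "wz": 0, "hand": 0.5}, {"tx": -0.05, "ty": 0, "tz": -0.16, "wx": 0, "wy": 0, "wz": 0, "hand": 1}, {"tx": -0.1, "ty": 0, "tz": -0.2, "wx": 0, "wy": 0, "wz": 0, "hand": 1}, {"tx": -0.13, "ty": 0, "tz": -0.22, "wx": 0, "wy": 0, "wz": 0, "hand": 1}, {"tx": -0.13, "ty": 0, "tz": -0.22, "wx": 0, "wy": 0, "wz": 0, "hand": 1}, {"tx": -0.13, "ty": 0, "tz": -0.22, "wx": 0, "wy": 0, "wz": 0, "hand": 1}, {"tx": -0.13, "ty": 0, "tz": -0.22, "wx": 0, "wy": 0, "wz": 0, "hand": 1}]}}

```text
time: 38.5
ee_pos: [464.1, -112.4, 191.4]
tool_rot: [3.14, -0.0, -1.707]
force: [-0.2, 0.1, -0.9]
width: 1.001
finger_force: 0.0
```

```bash
python3 - <<'E'
from h import *
print(tool()[0]); w=cam("wrist"); dishes(w,20); pins(w); b=cam("side")
im=w["pixels"].astype(int); m=((im[:,:,0]-im[:,:,1])>25).astype(np.uint8); s=cv2.connectedComponentsWithStats(m)
for i in range(1,s[0]):
    if s[2][i,4]>300: x,y,ww,hh,_=s[2][i]; print(s[2][i],ray(w,x+(ww-1)/2,y+(hh-1)/2,20).round(1))
for n,a in (("top",cam("top")),("side",b)):
    im=a["pixels"].astype(int)
    for nm,mm in (("red/or",(im[:,:,0]-im[:,:,1])>12),("pur",(im[:,:,2]-im[:,:,1]>8)&(im[:,:,0]-im[:,:,1]>8)),("yel",(im[:,:,1]-im[:,:,2]>30)&(im[:,:,0]-im[:,:,2]>30))):
        s=cv2.connectedComponentsWithStats(mm.astype(np.uint8))
        for i in range(1,s[0]):
            if s[2][i,4]>80:
                P=ray(a,*s[3][i],20)
                if 300<P[0]<640 and abs(P[1])<420: print(n,nm,s[2][i].tolist(),P.round(1))
E
```

```text
[ 464.0897523  -112.43893243  191.40445217]
orange [240, 228, 29, 29, 670] P [475.2 -31.2  20. ] diam 36.2
purple [238, 126, 32, 33, 826] P [ 459.  -153.4   20. ] diam 36.1
turq [53, 154, 35, 33, 867] P [ 673.9 -150.5   20. ] diam 40.5
pin [241.6  62.1] [ 460.2 -237.6   15. ] 17
pin [264.6  61.9] [ 436.  -234.5   15. ] 17
pin [242.3 104.1] [ 465.7 -195.5   15. ] 12
pin [264.5 104.3] [ 441.4 -192.    15. ] 14
pin [242.5 122.5] [ 468.4 -176.    15. ] 12
pin [264.5 122.5] [ 443.9 -172.7   15. ] 12
pin [243.  160.2] [ 474.1 -133.8   15. ] 10
pin [264.  160.2] [ 449.8 -130.5   15. ] 10
pin [243.  176.5] [ 476.9 -114.6   15. ] 12
pin [263.9 176.6] [ 452.4 -111.1   15. ] 11
pin [243.5 210.5] [482.6 -72.4  15. ] 12
pin [263.4 210.5] [458.4 -69.   15. ] 11
pin [243.9 225.8] [485.  -52.3  15. ] 12
pin [263.4 225.5] [460.9 -49.4  15. ] 11
pin [243.9 257.1] [491.4  -9.4  15. ] 8
pin [244.2 270.3] [493.8   9.5  15. ] 11
pin [262.9 270.2] [469.5  12.7  15. ] 12
pin [244.6 298.2] [499.5  51.7  15. ] 9
pin [262.9 298.1] [474.9  54.9  15. ] 10
[237  66  35  37 987] [ 450.2 -213.8   20. ]
top red/or [130, 260, 12, 11, 87] [400.6 339.8  20. ]
top yel [159, 190, 15, 36, 111] [548.6 258.   20. ]
top yel [174, 190, 6, 28, 89] [561.  231.7  20. ]
side red/or [161, 160, 19, 15, 137] [542.4 299.8  20. ]
side red/or [203, 229, 16, 13, 162] [472.  -32.4  20. ]
side red/or [227, 261, 17, 15, 203] [ 455.6 -154.9   20. ]
side red/or [240, 280, 19, 17, 257] [ 447.3 -215.9   20. ]
side pur [227, 261, 17, 16, 216] [ 455.6 -154.7   20. ]
side yel [160, 160, 20, 17, 178] [541.2 300.1  20. ]
```

```bash
python3 -c "
from h import *
print(job_done())"
```

```text
the job is handed in; nothing more can be done
None
```

The job is handed in, but the call returned no verdict: my last camera checks show the core in the bin, the roll seated with the clamp clipped level on it, and the three dishes present (red, orange, purple) each within about 2 mm of its place's centre.

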